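Stack the empty nursery crate on the packed one, turned so it cannot nest

ROBOT

A 6-joint arm with a two-finger parallel gripper is mounted at the origin on the work surface. World frame = base frame: x ahead of the robot, y to its left, z up, the work surface at z = 0. Lengths are in m, angles in rad, forces in N, time in s.
With the tool pointing down it reaches from about 0.3 to 0.95 m from the base axis. Payload 3.1 kg.
Tool frame: the origin (TCP) lies midway between the tips of the shut fingers; the grasp point (between the pads) lies 19 mm behind it; x points along the fingers, z is the direction in which the jaws open and shut, and the axes are right-handed (so a half turn about x gives the same grasp; the last joint's range is limited). The gripper opens to 85 mm and grips with 20 to 120 N. Pads are 22 mm wide; open, the fingers measure 114 mm over their backs; the gripper's body (76 mm by 85 mm) begins 54 mm behind the grasp point. The pads swing forward as they close: fully open they stand 13 mm farther back than shut.
Start: joints at [-1.216, 0.308, 1.634, -0, 1.2, -0.07], TCP at [0.258, -0.569, 0.231] pointing down, gripper open.
Joint ranges: [-3.06, 3.06], [-0.79, 1.96], [0.05, 2.63], [-1.19, 4.34], [0.05, 2.64], [-2.94, 2.94]. Speed limits (rad/s): [2.79, 2.79, 3.14, 3.14, 3.14, 3.14].

INTERFACE

Orientations are given as a 3x3 rotation matrix whose columns are the frame's x, y, z axes.
In Python, from station import arm, eyes gives the robot as it stands. The module is installed in compiled form; this text tells all that it offers.
- The arm moves only by the tool apply_moves, never from a script. Its argument "moves" is a list of rows, each a list of 7 numbers: the turn, a rotation vector about the tool's x, y, z as a fraction of full scale, then the shift along the tool's x, y, z as a fraction of full scale, then the opening in per cent of the stroke, from 0 (shut) to 100 (fully open). A call has 1 to 12 rows; each row is the pose to reach, as a shift and turn from the pose commanded when the call began, along the tool's axes at that moment; what a row does not reach only later rows make up. Full scale, the value 1, is 800 mm for a shift and 90 degrees for a turn. A row lasts 1/8 s, in which the tool goes at most 62.5 mm and 10.7 degrees, less where a joint would pass 70% of its speed; a pose out of reach is approached as far as the arm can. A call with a number of a shift or a turn outside -1 to 1 is refused whole. A call with a gripper value outside its range is refused whole. The fingers move at their own pace and stop on an object; "newtons" is the grip in N (left out, the last holds). Time passes only in rows, so rows that repeat a pose let the fingers close. It gives the time, the measured TCP pose, the force and the opening at its end, in the units of the state.
- arm.sense(): the state, without advancing time (a new reading comes with each control period).
- eyes.camera(name): name is "side" or "top" or "wrist"; returns a dict with "pixels" (480x640x3 uint8, blue, green, red), "K" (3x3 intrinsics, pixels), "dist" ([k1, k2, p1, p2, k3] as OpenCV has them; the pictures are not rectified), "R" (3x3) and "t" (3): a world point X has camera coordinates R X + t. Camera axes: x right, y down, z forward; pixel columns grow to the right and rows downward; lengths in m; the calibration is good to about 2 mm. A picture is of the moment at which its call begins. There is no depth.
- arm.job_done(): hands the job in, once; it reports no verdict.
The state is a dict: "clock": time; "joint_positions": joint angles; "qvel": joint speeds; "joint_torque": joint torques, N m; "tcp_pos": TCP position; "ee_rot": TCP orientation; "ft_force": force on the tool from outside, world axes, zero at the start; "ft_torque": the same for the moment, N m; "opening": opening from 0.0 (shut) to 1.0 (fully open).
Only numpy, scipy, OpenCV 4.12 (cv2) and the standard library are available. Lean on these libraries where they do the work, as an engineer would, in place of code of your own. Each camera call takes 0.05 s, during which the arm holds its last target.

TASK

Push the crate of clay pots half round on its turntable, until its cut-out end faces the robot's side of the bench, square to the bench. Then stack the empty crate on it the other way round, its cut-out end away from the robot, so that it does not nest but stands level with all four feet down in the pockets of the lower rim, and press it down until both spring clips have snapped over its feet; do not let it come down on the pots, leave the other things on the bench where they are, and let go.

Things in the scene. Friction and masses are not known exactly. Their poses are not given: they have to be found in the camera images.
- turntable: Fixed bonsai turntable, on the left or right half of the bench: dark wooden foot 170 x 170 x 22 mm; origin at the centre of its underside on the bench, under the vertical turning axis; its x, y are the bench's (x away from the robot). On it turns a round disc 224 across, its top 45 above the bench.
- crate_low: Packed grey crate 190 (x) x 132 (y) x 75 high, fixed centred on the disc. Origin: centre of its underside, 45 above the bench; z up; +x towards its cut-out end, which starts facing away from the robot. Turns with the disc when pushed sideways (2.5 N at 100 mm from the axis), either way, no stops, stays where left. Rim: upright outer faces from z = 45 to 75.
- low_cutout (a point): Middle of the packed crate's cut-out end, at x = 95, z = 40 mm of the crate. The cut-out is a gap 76 wide in this end wall, from the rim down to z = 28; the other end wall is full height.
- low_pocket (a point): One of 4 pockets in the top of the packed crate's rim, at x = 35, y = 60; the others at x = 35, y = -60 and x = -60, y = +-60. This point: centre of its floor, z = 69 (6 below rim top). 17 long in x, open inwards, closed outside by a thin lip from |y| = 63.5. Slots 18 wide go right through rim and wall at x = 60 and x = -35.
- low_clip (a point): Nose tip of one of the packed crate's two spring clips, at x = 35, y = 58, z = 79 mm (the other at y = -58): 12 wide tabs, up to z = 96, standing outside the two pockets at x = 35. The nose's top slopes 60 degrees; a foot pressed down (some 4 to 10 N a side, more than the crate's weight) pushes it out, then it snaps back over the foot, 2 mm above the foot's top.
- clip_a (a joint): Outward travel of the clip on the packed crate's +y side, m: 0 at rest or snapped over a foot, 0.003 or more while a foot holds it out.
- clip_b (a joint): The same for the clip on the -y side.
- pots (a point): The two terracotta pots fixed in the packed crate, 67 across, at x = -42 and x = 35; this point lies between their tops, 57 mm above the crate's origin (18 below its rim).
- crate_up: Empty grey crate, same shape, loose on the bench's other half, cut-out facing roughly away from the robot; 0.2 to 0.4 kg. Origin: centre of its underside at foot level; z up, +x towards its cut-out. Stacked right (turned 180 degrees, origins in line) its origin is 69 mm above the packed crate's; more where a foot is still on the rim top or a clip. Its own two clips do not move.
- up_cutout (a point): Middle of the empty crate's cut-out end, at x = 95, y = 0, z = 40 mm of the crate.
- up_foot (a point): One of the empty crate's 4 feet, centre of its underside, at x = 60, y = 52, z = 0; the others at x = 60, y = -52 and x = -35, y = +-52. Each 12 long in x, 8 high, reaching out to |y| = 61.5: about 2 mm play each way in a pocket, so they may have to be felt in; the two at x = -35 go under the packed crate's clips. The floor's underside is at z = 3.
- up_grip (a point): Middle of a long side's rim of the empty crate, at x = 0, y = 60, z = 67 mm; the like at y = -60. The rim there is upright, 12 thick (|y| 54 to 66), z = 45 to 75, plain from x = -24 to 24; below it the 4 mm walls slope in to a floor 160 x 98.
- clay_pot: Bystander: terracotta pot 68 across, 55 high, between the crates on the robot's side; origin under its centre.
- wire_spool: Bystander: copper wire spool 64 across, 40 high, between the crates on the far side; origin under its centre.
- brush: Bystander: brush 200 long lying at the right; origin under its centre.
- jar: Bystander: jar 70 across, 90 high, at the left; origin under its centre.
- mallet: Bystander: hammer 220 long lying at the left; origin under its centre.
- tub: Bystander: open blue tub 170 x 120 x 60 at the right; origin under its centre.
- cup: Bystander: white cup 70 across, 80 high, at the right; origin under its centre.
Not all that is in view belongs to the job. What is shaped like the crate_up but pink is not meant.

How it is judged:
On the way, in this order (a step that is already met when the one before it is completed fails the run):
1. the packed crate's cut-out end faces the robot's side of the bench (within about 13 degrees) (x of low_cutout in the frame of turntable below -0.08 m and y of low_cutout in the frame of turntable between -0.022 and 0.022 m), for 0.2 s.
2. the empty crate stands stacked on it, turned the other way, all four feet in the pockets, both clips snapped over (x of crate_up in the frame of crate_low between -0.007 and 0.007 m and y of crate_up in the frame of crate_low between -0.007 and 0.007 m and z of crate_up in the frame of crate_low between 0.066 and 0.072 m and x of up_cutout in the frame of crate_low below -0.08 m and angle between crate_up's own z axis and vertical below 0.035 rad and value of joint each of clip_a, clip_b below 0.0015 m), for 0.2 s.
At the end, for the whole second after the job is handed in: Packed crate: cut-out end towards the robot (-x) within 13 degrees. Empty crate on it, turned 180 degrees to it: origin within 7 mm in the lower crate's x and y, 66 to 72 mm above the lower crate's origin, tilt under 2 degrees; both clips snapped (under 1.5 mm out). At rest (all of step 1 and all of step 2 and linear speed of crate_up below 0.02 m/s and angular speed of crate_up below 0.1 rad/s and angular speed of crate_low below 0.05 rad/s); the robot touches nothing.
It fails at once if the empty crate presses on the pots with more than 3 N (contact force between crate_up and crate_low_c0 above 3 N or contact force between crate_up and crate_low_c1 above 3 N).
It fails at once if a bystander is moved more than 40 mm (distance of any of clay_pot, wire_spool, brush, jar, mallet, tub, cup from where it was at the start of the episode above 0.04 m).
It also fails if it takes over 72 s, if anything falls off the work surface, if the arm or the gripper's body presses on something with over 40 N, if the wrist force passes 120 N, or if a joint passes its speed limit or range.

## Working session

There is one attempt and no reset: what is moved stays moved. The work goes in short steps, Python scripts to look and compute and a tool call to move; the robot and the scene stay as the last step left them, time stands still between calls to the robot, and variables do not carry over. Pictures are saved under pics/ and viewed, and the job is handed in when it is done.

Besides the shell and the picture viewer there is one more tool, called after "Call:" by a JSON object that holds its "fn" and its "kwargs". apply_moves: Moves the arm, as the interface text tells. Shift numbers are shares of 800 mm and turn numbers shares of 90 degrees, none past 1 either way. Its arguments: {"type":"object","properties":{"moves":{"type":"array","items":{"type":"array","items":{"type":"number"}}},"newtons":{"type":"number"}},"required":["moves"]}

```bash
mkdir -p pics; cat > h.py <<'E'
import numpy as np, cv2
from station import arm, eyes
def snap(n,f):
    c=eyes.camera(n); c={k:np.array(v) for k,v in c.items()}
    cv2.imwrite('pics/'+f+'.png',c['pixels']); np.savez('pics/'+f+'.npz',**c); return c
def load(f): return dict(np.load('pics/'+f+'.npz'))
def ray(c,uv,z):
    p=cv2.undistortPoints(np.array([[uv]],float),c['K'],c['dist'])[0,0]
    d=c['R'].T@np.array([p[0],p[1],1]); o=-c['R'].T@c['t'].ravel()
    return o+d*(z-o[2])/d[2]
def proj(c,X):
    r,_=cv2.Rodrigues(c['R']); return cv2.projectPoints(np.array(X,float).reshape(-1,1,3),r,c['t'].astype(float),c['K'],c['dist'])[0].reshape(-1,2)
E
python3 - <<'E'
from h import *
for n in ['side','top','wrist']:
    c=snap(n,n+'0'); print(n,-c['R'].T@c['t'])
print(arm.sense())
E
```

```text
side [0.39372583 1.11285825 1.06006862]
top [0.18454285 0.01080847 1.7670239 ]
wrist [ 0.33103509 -0.53617371  0.37301578]
{'clock': 0.15, 'joint_positions': array([-1.21573522e+00,  3.08861791e-01,  1.63487914e+00, -3.50410748e-06,
        1.19971117e+00, -6.97001041e-02]), 'qvel': array([ 0.00030166, -0.00270861, -0.00460427,  0.0002382 ,  0.00180696,
       -0.00024468]), 'joint_torque': array([ 6.11853993e-04, -4.15802407e+01, -2.77147079e+01, -3.65838832e-05,
        6.05642839e-03,  2.09574472e-05]), 'tcp_pos': array([ 0.25731354, -0.56886534,  0.23028268]), 'ee_rot': array([[-6.49492865e-04,  9.11136680e-01,  4.12103784e-01],
       [ 1.74232527e-03,  4.12104277e-01, -9.11135023e-01],
       [-9.99998271e-01,  1.26243141e-04, -1.85515525e-03]]), 'ft_force': array([ 0.02435058,  0.82038997, -0.35886121]), 'ft_torque': array([-0.02691582,  0.02141082,  0.01916788]), 'opening': 0.9982093161760724}
```

View pics/top0.png

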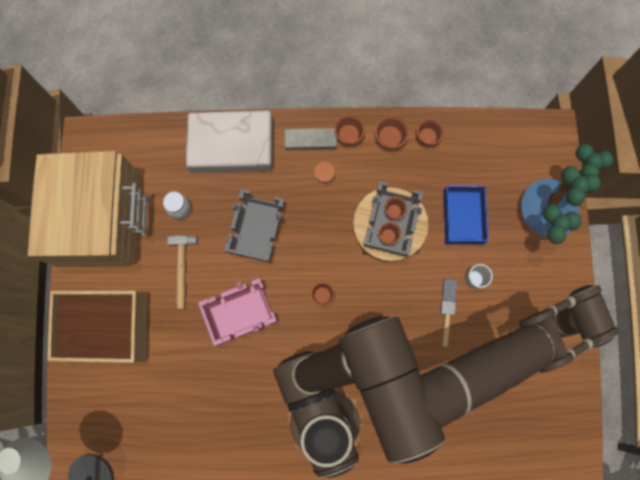

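View pics/side0.png

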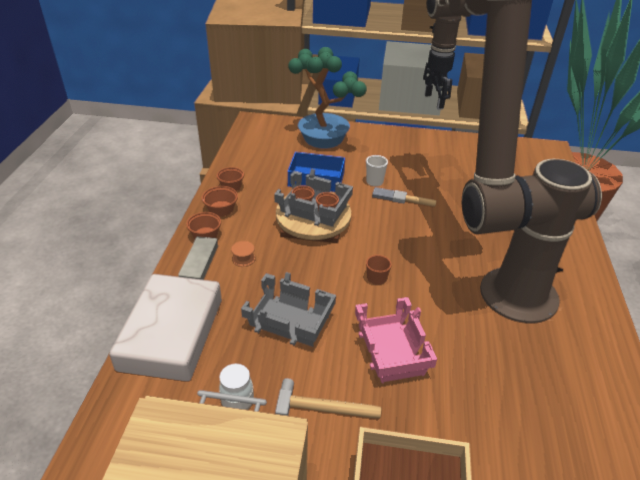

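View pics/wrist0.png

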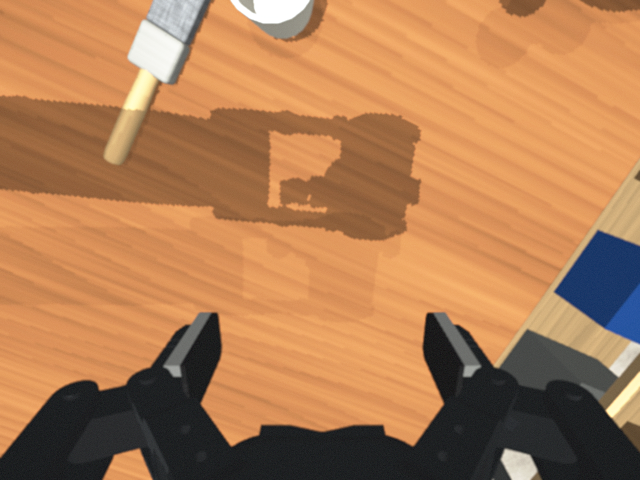

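The top view shows the turntable disc near (391,224), the grey empty crate near (256,228), and the pink decoy at (238,312). I'll enlarge both crates.

```bash
python3 - <<'E'
from h import *
c=load('top0');p=c['pixels']
a=cv2.resize(p[180:270,345:435],(540,540),interpolation=cv2.INTER_CUBIC)
b=cv2.resize(p[180:270,215:305],(540,540),interpolation=cv2.INTER_CUBIC)
cv2.imwrite('pics/za.png',a);cv2.imwrite('pics/zb.png',b)
s=load('side0')['pixels']
cv2.imwrite('pics/zs.png',cv2.resize(s[160:360,230:370],(560,600)[::1],interpolation=cv2.INTER_CUBIC))
E
```

```text
(no output)
```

View pics/za.png

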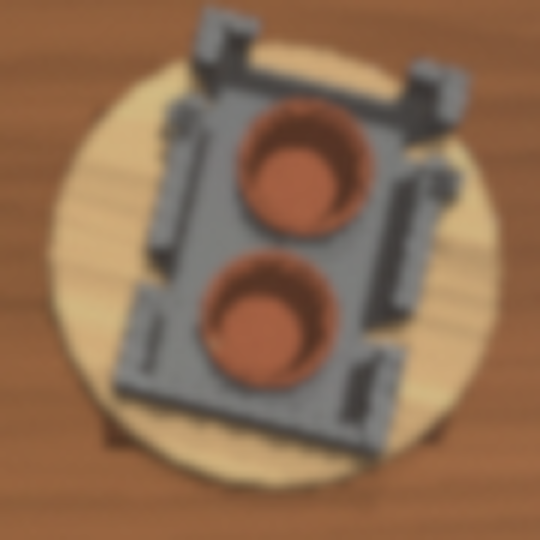

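View pics/zb.png

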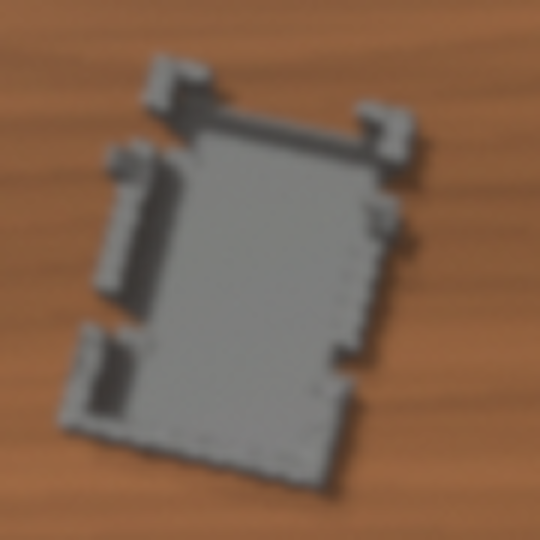

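```bash
cat >> h.py <<'E'
from scipy.optimize import least_squares
def crate_pts(x,y,th,z0,P):
    c,s=np.cos(th),np.sin(th); P=np.array(P,float)
    return np.c_[x+c*P[:,0]-s*P[:,1], y+s*P[:,0]+c*P[:,1], z0+P[:,2]]
def fit(obs,z0,x0,fixed=None):
    # obs: list of (cam, model pts, pix)
    f=lambda q: np.concatenate([(proj(c,crate_pts(*q,z0,P))-np.array(u)).ravel() for c,P,u in obs])
    r=least_squares(f,x0,loss='soft_l1'); return r.x, f(r.x).reshape(-1,2)
LINES=[[(95,66,75),(95,38,75)],[(95,38,75),(95,38,28)],[(95,38,28),(95,-38,28)],[(95,-38,28),(95,-38,75)],[(95,-38,75),(95,-66,75)],
 [(95,66,75),(-95,66,75)],[(95,-66,75),(-95,-66,75)],[(-95,66,75),(-95,-66,75)],[(95,66,75),(95,66,45)],[(-95,66,75),(-95,66,45)],[(95,-66,75),(95,-66,45)],[(-95,-66,75),(-95,-66,45)],[(95,66,45),(-95,66,45)],
 [(80,49,3),(-80,49,3)],[(80,-49,3),(-80,-49,3)],[(80,49,3),(80,-49,3)],[(-80,49,3),(-80,-49,3)],
 [(29,58,79),(41,58,79)],[(29,-58,79),(41,-58,79)]]
def overlay(c,poses,box,sc,f):
    x0,y0,x1,y1=box
    im=cv2.resize(c['pixels'][y0:y1,x0:x1],None,fx=sc,fy=sc,interpolation=cv2.INTER_CUBIC)
    for q,z0 in poses:
        for a,b in LINES:
            u=proj(c,crate_pts(*q,z0,np.array([a,b])/1000))
            u=((u-[x0,y0]+.5)*sc-.5).round().astype(int)
            cv2.line(im,tuple(map(int,u[0])),tuple(map(int,u[1])),(0,255,0),1)
    cv2.imwrite('pics/'+f+'.png',im)
E
python3 - <<'E'
from h import *
c=load('top0');s=load('side0')
P=np.array([(-95,66,75),(-95,-66,75),(95,66,75),(95,-66,75)])/1e3
def px(l,o): return (np.array(l)+.5)/6-.5+o
ql,r=fit([(c,P,px([(115,385),(375,452),(210,10),(470,70)],(345,180)))],.045,[.6,-.2,-.2]);print(ql,np.degrees(ql[2]),r.round(1).tolist())
qu,r=fit([(c,P,px([(62,425),(325,488),(155,55),(413,108)],(215,180)))],.0,[.6,.2,-.2]);print(qu,np.degrees(qu[2]),r.round(1).tolist())
# disc
p=px([(48,255),(503,265),(285,42),(275,488)],(345,180))
for u in p: print(ray(c,u,.045).round(4))
overlay(c,[(ql,.045)],(345,180,435,270),6,'oa');overlay(c,[(qu,0)],(215,180,305,270),6,'ob')
overlay(s,[(ql,.045),(qu,0)],(230,160,370,350),4,'os')
E
```

```text
[ 0.57870374 -0.20425375 -0.26902631] -15.414071860448141 [[-0.6, -0.3], [1.6, 0.1], [-0.8, -0.5], [0.3, 0.8]]
[ 0.5754747   0.19597421 -0.22937469] -13.142201900602227 [[-0.3, 0.2], [0.1, -0.6], [-0.1, 0.0], [0.3, 0.3]]
[ 0.584  -0.0916  0.045 ]
[ 0.576  -0.3175  0.045 ]
[ 0.692  -0.2134  0.045 ]
[ 0.466  -0.1995  0.045 ]
```

View pics/oa.png

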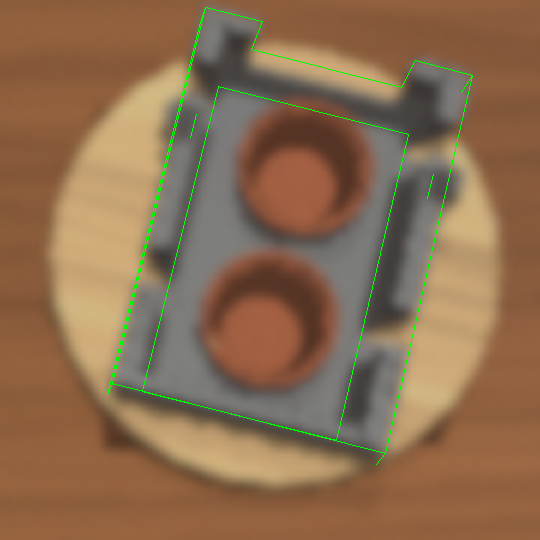

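View pics/ob.png

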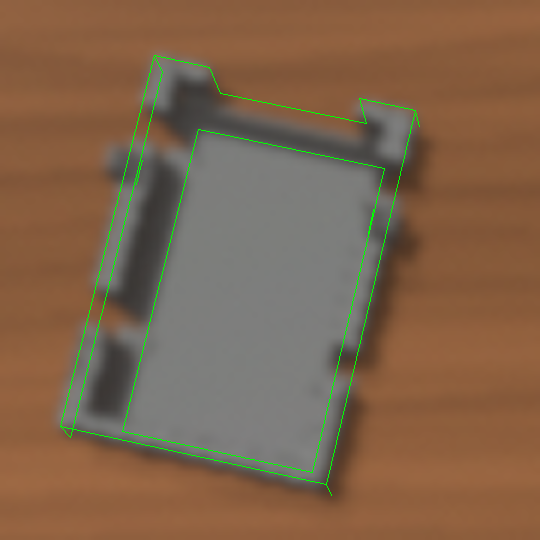

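View pics/os.png

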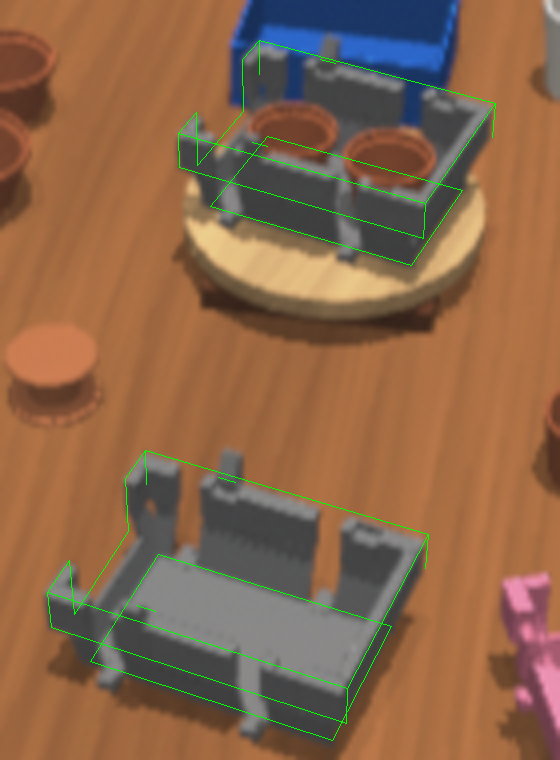

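```bash
cat > plan.py <<'E'
import numpy as np, json, sys
from scipy.spatial.transform import Rotation as Ro
from h import *
# cmd state: pos, phi(deg)
def get(): d=json.load(open('cmd.json')); return np.array(d['p']),d['phi']
def put(p,phi): json.dump({'p':list(map(float,p)),'phi':float(phi)},open('cmd.json','w'))
def Rm(phi):
    a=np.radians(phi); z=np.array([np.cos(a),np.sin(a),0]); x=np.array([0,0,-1.]); return np.c_[x,np.cross(z,x),z]
def rows(wps,commit=True):
    """wps: list of (p,phi,open,steps)"""
    p0,f0=get(); R0=Rm(f0); p,f=p0,f0; out=[]
    for (P,F,o,n) in wps:
        P=np.array(P,float)
        for k in range(1,n+1):
            q=p+(P-p)*k/n; g=f+(F-f)*k/n
            rv=Ro.from_matrix(R0.T@Rm(g)).as_rotvec()/(np.pi/2); d=R0.T@(q-p0)/.8
            out.append([round(float(v),4)+0.0 for v in np.r_[rv,d]]+[o])
        p,f=P,F
    r=out[-1]; pn=p0+R0@np.array(r[3:6])*.8; fn=f0-r[0]*90
    print(len(out),json.dumps(out)); 
    if commit: put(pn,fn); print('->',pn.round(4),round(fn,2))
def chk():
    s=arm.sense(); p,f=get(); R=s['ee_rot']
    print('t',round(s['clock'],2),'tcp',s['tcp_pos'].round(4),'err',((s['tcp_pos']-p)*1e3).round(1),'phi',round(np.degrees(np.arctan2(R[1,2],R[0,2])),2),f,'xax',R[:,0].round(3),'F',s['ft_force'].round(1),'T',s['ft_torque'].round(2),'op',round(s['opening'],3),'q',s['joint_positions'].round(2))
E
python3 - <<'E'
from plan import *
put([.258,-.569,.231],-65.66)
rows([((.42,-.35,.231),-45,0,5),((.681,-.132,.231),-15.4,0,7)])
E
```

```text
12 [[-0.0459, 0.0, 0.0, 0.0, 0.0595, -0.0332, 0], [-0.0918, 0.0, 0.0, 0.0, 0.1189, -0.0664, 0], [-0.1377, 0.0, 0.0, 0.0, 0.1784, -0.0996, 0], [-0.1836, 0.0, 0.0, 0.0, 0.2379, -0.1328, 0], [-0.2296, 0.0, 0.0, 0.0, 0.2973, -0.166, 0], [-0.2765, 0.0, 0.0, 0.0, 0.3558, -0.1822, 0], [-0.3235, 0.0, 0.0, 0.0, 0.4143, -0.1985, 0], [-0.3705, 0.0, 0.0, 0.0, 0.4729, -0.2147, 0], [-0.4175, 0.0, 0.0, 0.0, 0.5314, -0.231, 0], [-0.4645, 0.0, 0.0, 0.0, 0.5899, -0.2473, 0], [-0.5115, 0.0, 0.0, 0.0, 0.6484, -0.2635, 0], [-0.5584, 0.0, 0.0, 0.0, 0.7069, -0.2798, 0]]
-> [ 0.681 -0.132  0.231] -15.4
```

Call:
{"fn": "apply_moves", "kwargs": {"moves": [[-0.0459, 0, 0, 0, 0.0595, -0.0332, 0], [-0.0918, 0, 0, 0, 0.1189, -0.0664, 0], [-0.1377, 0, 0, 0, 0.1784, -0.0996, 0], [-0.1836, 0, 0, 0, 0.2379, -0.1328, 0], [-0.2296, 0, 0, 0, 0.2973, -0.166, 0], [-0.2765, 0, 0, 0, 0.3558, -0.1822, 0], [-0.3235, 0, 0, 0, 0.4143, -0.1985, 0], [-0.3705, 0, 0, 0, 0.4729, -0.2147, 0], [-0.4175, 0, 0, 0, 0.5314, -0.231, 0], [-0.4645, 0, 0, 0, 0.5899, -0.2473, 0], [-0.5115, 0, 0, 0, 0.6484, -0.2635, 0], [-0.5584, 0, 0, 0, 0.7069, -0.2798, 0]]}}

```text
clock: 1.65
tcp_pos: [0.6814, -0.1313, 0.2307]
ee_rot: [[-0.001, 0.263, 0.965], [0.0, 0.965, -0.263], [-1.0, -0.0, -0.001]]
ft_force: [0.7, -0.8, 0.8]
opening: -0.001
```

```bash
python3 - <<'E'
from plan import *
chk()
c=snap('wrist','w1')
rows([((.682,-.132,.100),-15.4,0,5)],commit=False)
E
```

```text
t 1.65 tcp [ 0.6814 -0.1313  0.2307] err [ 0.4  0.7 -0.3] phi -15.26 -15.403999999999996 xax [-0.001  0.    -1.   ] F [ 0.7 -0.8  0.8] T [-0.03 -0.04 -0.01] op -0.001 q [-0.25  0.44  1.45 -0.    1.25  0.01]
5 [[0.0, 0.0, 0.0, 0.0328, 0.0001, 0.0002, 0], [0.0, 0.0, 0.0, 0.0655, 0.0001, 0.0005, 0], [0.0, 0.0, 0.0, 0.0983, 0.0002, 0.0007, 0], [0.0, 0.0, 0.0, 0.131, 0.0002, 0.001, 0], [0.0, 0.0, 0.0, 0.1638, 0.0003, 0.0012, 0]]
```

View pics/w1.png

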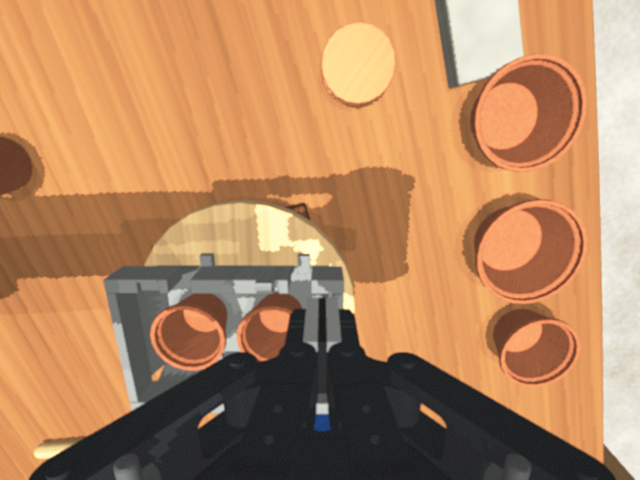

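```bash
python3 - <<'E'
from plan import *
c=load('w1'); overlay(c,[((.5792,-.2045,np.radians(-15.4)),.045)],(80,200,400,440),2.4,'ow1')
s=arm.sense(); print(proj(c,[s['tcp_pos'],s['tcp_pos']+.011*s['ee_rot'][:,1]]))
E
```

```text
[[328.11621276 302.19376127]
 [328.17195215 279.77491706]]
```

View pics/ow1.png

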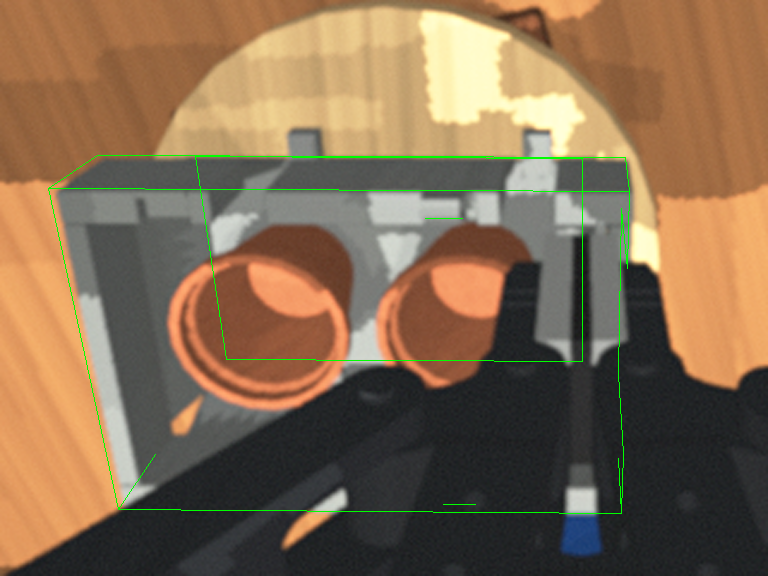

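```bash
cat >> plan.py <<'E'
AX=np.array([.5792,-.2045])
def loc(psi,x,y,z):
    a=np.radians(psi); return (AX[0]+x*np.cos(a)-y*np.sin(a), AX[1]+x*np.sin(a)+y*np.cos(a), z)
E
python3 - <<'E'
from plan import *
rows([(loc(-15.4,.08,.098,.1),-15.4,0,4),(loc(-15.4,.08,.079,.1),-15.4,0,2)]+[(loc(-15.4-6*k,.08,.077,.1),-15.4-6*k,0,1) for k in range(1,7)])
E
```

```text
12 [[0.0, 0.0, 0.0, 0.0409, 0.0003, 0.0003, 0], [0.0, 0.0, 0.0, 0.0819, 0.0007, 0.0007, 0], [0.0, 0.0, 0.0, 0.1228, 0.001, 0.001, 0], [0.0, 0.0, 0.0, 0.1638, 0.0013, 0.0014, 0], [0.0, 0.0, 0.0, 0.1638, -0.0106, 0.0014, 0], [0.0, 0.0, 0.0, 0.1638, -0.0224, 0.0014, 0], [0.0666, 0.0, 0.0, 0.1638, -0.0359, 0.0109, 0], [0.1333, 0.0, 0.0, 0.1638, -0.0478, 0.0192, 0], [0.2, 0.0, 0.0, 0.1638, -0.0606, 0.0262, 0], [0.2666, 0.0, 0.0, 0.1638, -0.0739, 0.0319, 0], [0.3333, 0.0, 0.0, 0.1638, -0.0878, 0.0361, 0], [0.4, 0.0, 0.0, 0.1638, -0.1021, 0.0389, 0]]
-> [ 0.6893 -0.219   0.1   ] -51.4
```

Call:
{"fn": "apply_moves", "kwargs": {"moves": [[0, 0, 0, 0.0409, 0.0003, 0.0003, 0], [0, 0, 0, 0.0819, 0.0007, 0.0007, 0], [0, 0, 0, 0.1228, 0.001, 0.001, 0], [0, 0, 0, 0.1638, 0.0013, 0.0014, 0], [0, 0, 0, 0.1638, -0.0106, 0.0014, 0], [0, 0, 0, 0.1638, -0.0224, 0.0014, 0], [0.0666, 0, 0, 0.1638, -0.0359, 0.0109, 0], [0.1333, 0, 0, 0.1638, -0.0478, 0.0192, 0], [0.2, 0, 0, 0.1638, -0.0606, 0.0262, 0], [0.2666, 0, 0, 0.1638, -0.0739, 0.0319, 0], [0.3333, 0, 0, 0.1638, -0.0878, 0.0361, 0], [0.4, 0, 0, 0.1638, -0.1021, 0.0389, 0]]}}

```text
clock: 3.2
tcp_pos: [0.6904, -0.2199, 0.1028]
ee_rot: [[0.004, 0.784, 0.62], [0.001, 0.62, -0.784], [-1.0, 0.004, 0.002]]
ft_force: [1.5, 2.2, -1.4]
opening: -0.0
```

```bash
python3 - <<'E'
from plan import *
chk()
c=snap('top','t2'); cv2.imwrite('pics/t2z.png',cv2.resize(c['pixels'][160:290,325:455],None,fx=4,fy=4,interpolation=cv2.INTER_CUBIC))
rows([(loc(-51.4-6*k,.08,.077,.1),-51.4-6*k,0,1) for k in range(1,13)])
E
```

```text
t 3.2 tcp [ 0.6904 -0.2199  0.1028] err [ 1.1 -0.9  2.9] phi -51.66 -51.403999999999996 xax [ 0.004  0.001 -1.   ] F [ 1.5  2.2 -1.4] T [ 0.42 -0.18 -0.04] op -0.0 q [-0.37  0.62  1.46  0.    1.06  0.53]
12 [[0.0666, 0.0, 0.0, -0.0001, -0.011, 0.0095, 0], [0.1333, 0.0, 0.0, -0.0001, -0.0229, 0.0178, 0], [0.2, 0.0, 0.0, -0.0001, -0.0356, 0.0248, 0], [0.2666, 0.0, 0.0, -0.0001, -0.049, 0.0305, 0], [0.3333, 0.0, 0.0, -0.0001, -0.0629, 0.0347, 0], [0.4, 0.0, 0.0, -0.0001, -0.0772, 0.0375, 0], [0.4666, 0.0, 0.0, -0.0001, -0.0916, 0.0387, 0], [0.5333, 0.0, 0.0, -0.0001, -0.1062, 0.0384, 0], [0.6, 0.0, 0.0, -0.0001, -0.1206, 0.0366, 0], [0.6666, 0.0, 0.0, -0.0001, -0.1347, 0.0333, 0], [0.7333, 0.0, 0.0, -0.0001, -0.1485, 0.0286, 0], [0.8, 0.0, 0.0, -0.0001, -0.1616, 0.0224, 0]]
-> [ 0.5994 -0.3136  0.1   ] -123.4
```

View pics/t2z.png

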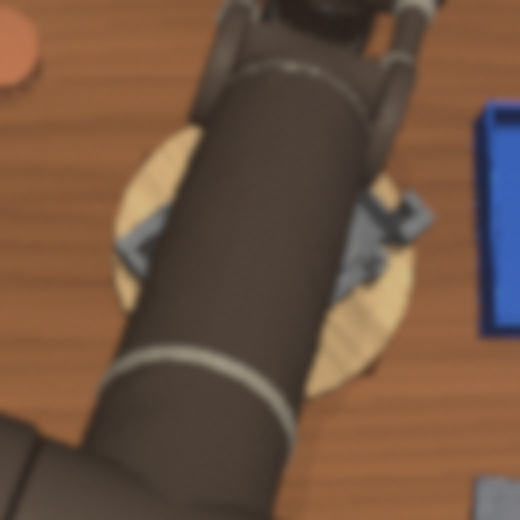

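The zoomed view shows the arm covering the disc, the crate turning with the push, and its cut-out end now near (400,220). I'll keep sweeping.

Call:
{"fn": "apply_moves", "kwargs": {"moves": [[0.0666, 0, 0, 0, -0.011, 0.0095, 0], [0.1333, 0, 0, 0, -0.0229, 0.0178, 0], [0.2, 0, 0, 0, -0.0356, 0.0248, 0], [0.2666, 0, 0, 0, -0.049, 0.0305, 0], [0.3333, 0, 0, 0, -0.0629, 0.0347, 0], [0.4, 0, 0, 0, -0.0772, 0.0375, 0], [0.4666, 0, 0, 0, -0.0916, 0.0387, 0], [0.5333, 0, 0, 0, -0.1062, 0.0384, 0], [0.6, 0, 0, 0, -0.1206, 0.0366, 0], [0.6666, 0, 0, 0, -0.1347, 0.0333, 0], [0.7333, 0, 0, 0, -0.1485, 0.0286, 0], [0.8, 0, 0, 0, -0.1616, 0.0224, 0]]}}

```text
clock: 4.75
tcp_pos: [0.6011, -0.3159, 0.1032]
ee_rot: [[0.007, 0.833, -0.553], [-0.003, -0.553, -0.833], [-1.0, 0.007, -0.001]]
ft_force: [2.9, 0.1, -0.7]
opening: -0.0
```

```bash
python3 - <<'E'
from plan import *
chk()
c=snap('wrist','w3')
a=[-123.4-5.2*k for k in range(1,11)]+[-177,-178]
rows([(loc(f,.08,.077,.1),f,0,1) for f in a])
E
```

```text
t 4.75 tcp [ 0.6011 -0.3159  0.1032] err [ 1.7 -2.3  3.2] phi -123.56 -123.404 xax [ 0.007 -0.003 -1.   ] F [ 2.9  0.1 -0.7] T [ 0.05 -0.44  0.04] op -0.0 q [-0.55  0.54  1.59  0.    1.01  1.61]
12 [[0.0577, 0.0, 0.0, 0.0, -0.0094, 0.0083, 0], [0.1155, 0.0, 0.0, 0.0, -0.0196, 0.0158, 0], [0.1733, 0.0, 0.0, 0.0, -0.0304, 0.0222, 0], [0.2311, 0.0, 0.0, 0.0, -0.0418, 0.0277, 0], [0.2888, 0.0, 0.0, 0.0, -0.0536, 0.0321, 0], [0.3466, 0.0, 0.0, 0.0, -0.0657, 0.0354, 0], [0.4044, 0.0, 0.0, 0.0, -0.0781, 0.0376, 0], [0.4622, 0.0, 0.0, 0.0, -0.0906, 0.0387, 0], [0.52, 0.0, 0.0, 0.0, -0.1032, 0.0387, 0], [0.5777, 0.0, 0.0, 0.0, -0.1158, 0.0375, 0], [0.5955, 0.0, 0.0, 0.0, -0.1196, 0.0369, 0], [0.6066, 0.0, 0.0, 0.0, -0.122, 0.0364, 0]]
-> [ 0.5019 -0.2842  0.1   ] -178.0
```

View pics/w3.png

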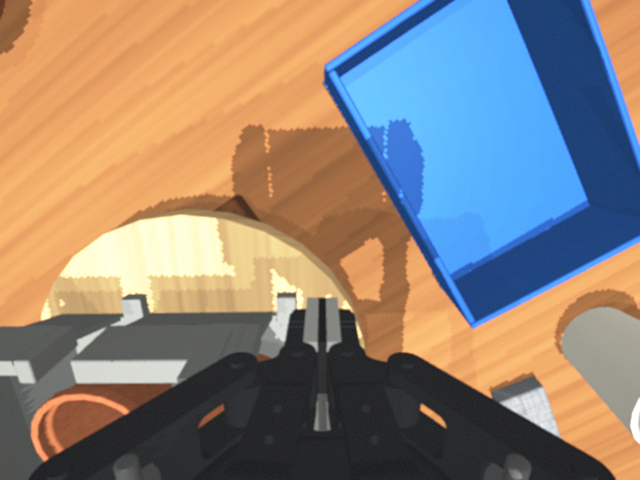

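The fingers at (322,330) sit flush on the crate's side, and the tub and cup are clear. I'll finish the sweep.

Call:
{"fn": "apply_moves", "kwargs": {"moves": [[0.0577, 0, 0, 0, -0.0094, 0.0083, 0], [0.1155, 0, 0, 0, -0.0196, 0.0158, 0], [0.1733, 0, 0, 0, -0.0304, 0.0222, 0], [0.2311, 0, 0, 0, -0.0418, 0.0277, 0], [0.2888, 0, 0, 0, -0.0536, 0.0321, 0], [0.3466, 0, 0, 0, -0.0657, 0.0354, 0], [0.4044, 0, 0, 0, -0.0781, 0.0376, 0], [0.4622, 0, 0, 0, -0.0906, 0.0387, 0], [0.52, 0, 0, 0, -0.1032, 0.0387, 0], [0.5777, 0, 0, 0, -0.1158, 0.0375, 0], [0.5955, 0, 0, 0, -0.1196, 0.0369, 0], [0.6066, 0, 0, 0, -0.122, 0.0364, 0]]}}

```text
clock: 6.3
tcp_pos: [0.5026, -0.2865, 0.1021]
ee_rot: [[0.003, 0.036, -0.999], [-0.004, -0.999, -0.036], [-1.0, 0.004, -0.003]]
ft_force: [-0.9, -3.7, 2.2]
opening: -0.002
```

```bash
python3 - <<'E'
from plan import *
chk()
c=snap('wrist','w4');t=snap('top','t4')
overlay(c,[((.5792,-.2045,np.radians(-178)),.045)],(0,200,400,480),2,'ow4')
overlay(t,[((.5792,-.2045,np.radians(-178)),.045)],(345,180,435,270),6,'ot4')
E
```

```text
t 6.3 tcp [ 0.5026 -0.2865  0.1021] err [ 0.6 -2.3  2.1] phi -177.93 -177.998 xax [ 0.003 -0.004 -1.   ] F [-0.9 -3.7  2.2] T [-0.58  0.04 -0.01] op -0.002 q [-0.59  0.37  1.84 -0.    0.93  2.51]
```

View pics/ow4.png

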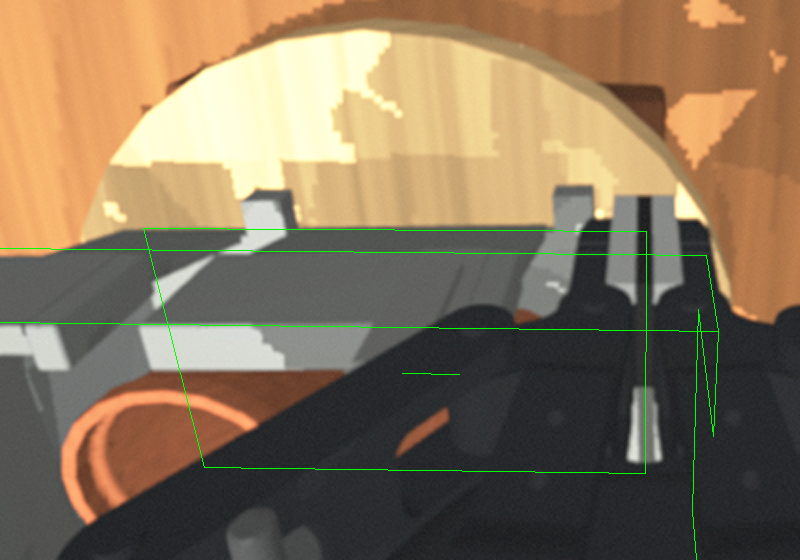

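View pics/ot4.png

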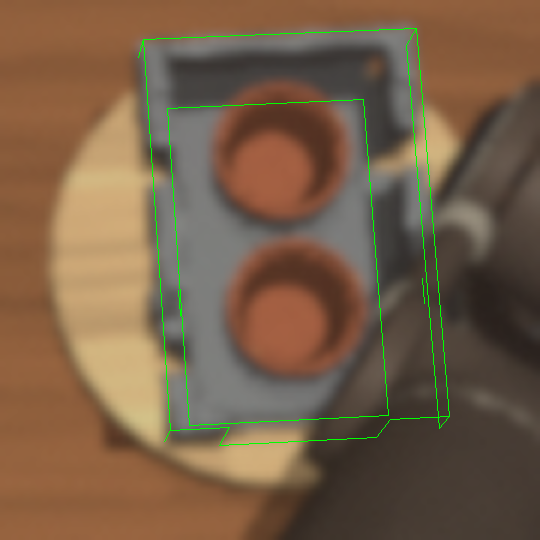

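```bash
python3 - <<'E'
from plan import *
rows([(loc(-179.2,.08,.077,.1),-179.2,0,1),(loc(-180.2,.08,.077,.1),-180.2,0,1),(loc(-180.2,.08,.077,.1),-180.2,0,1),(loc(-180.2,.08,.1,.1),-180.2,0,2),(loc(-180.2,.08,.1,.26),-180.2,0,4),((.49,-.2045,.28),-180.2,0,3)])
E
```

```text
12 [[0.0134, 0.0, 0.0, 0.0, -0.0021, 0.002, 0], [0.0245, 0.0, 0.0, 0.0, -0.0039, 0.0036, 0], [0.0245, 0.0, 0.0, 0.0, -0.0039, 0.0036, 0], [0.0245, 0.0, 0.0, 0.0, 0.0105, 0.0042, 0], [0.0245, 0.0, 0.0, 0.0, 0.0249, 0.0047, 0], [0.0245, 0.0, 0.0, -0.05, 0.0249, 0.0047, 0], [0.0245, 0.0, 0.0, -0.0999, 0.0249, 0.0047, 0], [0.0245, 0.0, 0.0, -0.1499, 0.0249, 0.0047, 0], [0.0245, 0.0, 0.0, -0.2, 0.0249, 0.0047, 0], [0.0245, 0.0, 0.0, -0.2083, -0.0168, 0.007, 0], [0.0245, 0.0, 0.0, -0.2166, -0.0585, 0.0092, 0], [0.0245, 0.0, 0.0, -0.225, -0.1001, 0.0114, 0]]
-> [ 0.49   -0.2045  0.28  ] -180.2
```

Call:
{"fn": "apply_moves", "kwargs": {"moves": [[0.0134, 0, 0, 0, -0.0021, 0.002, 0], [0.0245, 0, 0, 0, -0.0039, 0.0036, 0], [0.0245, 0, 0, 0, -0.0039, 0.0036, 0], [0.0245, 0, 0, 0, 0.0105, 0.0042, 0], [0.0245, 0, 0, 0, 0.0249, 0.0047, 0], [0.0245, 0, 0, -0.05, 0.0249, 0.0047, 0], [0.0245, 0, 0, -0.0999, 0.0249, 0.0047, 0], [0.0245, 0, 0, -0.1499, 0.0249, 0.0047, 0], [0.0245, 0, 0, -0.2, 0.0249, 0.0047, 0], [0.0245, 0, 0, -0.2083, -0.0168, 0.007, 0], [0.0245, 0, 0, -0.2166, -0.0585, 0.0092, 0], [0.0245, 0, 0, -0.225, -0.1001, 0.0114, 0]]}}

```text
clock: 7.9
tcp_pos: [0.4892, -0.2042, 0.28]
ee_rot: [[-0.001, -0.005, -1.0], [0.001, -1.0, 0.005], [-1.0, -0.001, 0.001]]
ft_force: [0.5, 0.4, 0.7]
opening: 0.002
```

```bash
python3 - <<'E'
from plan import *
chk()
c=snap('wrist','w5')
# next: move over the up crate +y side grip, phi -103
rows([((.49,0.0,.28),-145,60,5),((.5755+.06*np.sin(np.radians(13.1)),.196+.06*np.cos(np.radians(13.1)),.26),-103.1,60,6)],commit=False)
E
```

```text
t 7.9 tcp [ 0.4892 -0.2042  0.28  ] err [-0.8  0.3 -0. ] phi 179.74 -180.203 xax [-0.001  0.001 -1.   ] F [0.5 0.4 0.7] T [ 0.    0.04 -0.03] op 0.002 q [-0.48  0.08  1.8   0.    1.26  2.67]
11 [[-0.0782, 0.0, 0.0, 0.0, -0.0511, 0.0002, 60], [-0.1565, 0.0, 0.0, 0.0, -0.1023, 0.0004, 60], [-0.2347, 0.0, 0.0, 0.0, -0.1534, 0.0006, 60], [-0.3129, 0.0, 0.0, 0.0, -0.2045, 0.0007, 60], [-0.3911, 0.0, 0.0, 0.0, -0.2556, 0.0009, 60], [-0.4687, 0.0, 0.0, 0.0042, -0.3087, -0.0195, 60], [-0.5463, 0.0, 0.0, 0.0084, -0.3618, -0.04, 60], [-0.6239, 0.0, 0.0, 0.0125, -0.4149, -0.0604, 60], [-0.7015, 0.0, 0.0, 0.0167, -0.468, -0.0809, 60], [-0.7791, 0.0, 0.0, 0.0209, -0.521, -0.1014, 60], [-0.8567, 0.0, 0.0, 0.0251, -0.5741, -0.1218, 60]]
```

View pics/w5.png

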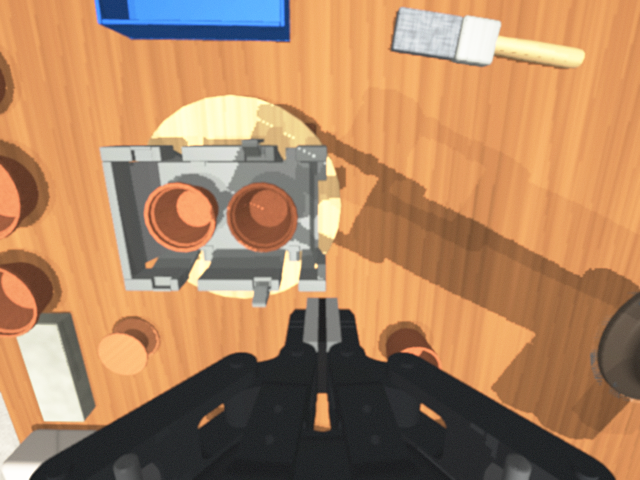

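The whole packed crate is visible, with its corners at about (102,147), (326,147), (325,290) and (127,292). I'll zoom in and fit its pose.

```bash
python3 - <<'E'
from plan import *
c=load('w5'); 
overlay(c,[((.5792,-.2045,np.radians(180)),.045)],(85,125,345,310),3,'ow5')
E
```

```text
(no output)
```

View pics/ow5.png

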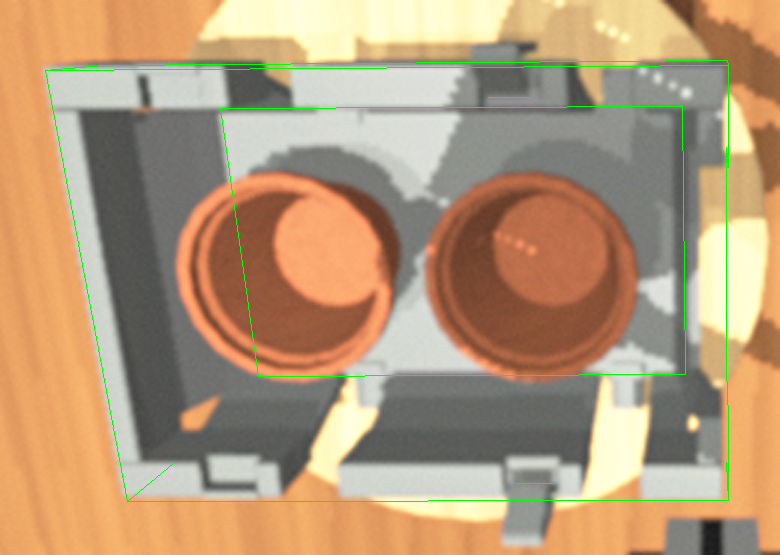

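```bash
python3 - <<'E'
from plan import *
c=load('w5'); P=np.array([(-95,66,75),(95,66,75),(-95,-66,75),(95,-66,75)])/1e3
# image top = world -y = local +y (yaw 180)
u=(np.array([(45,69),(727,65),(127,498),(724,497)])+.5)/3-.5+[85,125]
q,r=fit([(c,P,u)],.045,[.579,-.2045,np.pi]);print(q,np.degrees(q[2]),r.round(2).tolist())
E
```

```text
[ 0.57950909 -0.20501404  3.1399872 ] 179.9080144647199 [[-0.48, -0.36], [0.21, -0.34], [-0.41, 0.47], [0.79, 0.78]]
```

```bash
python3 - <<'E'
from plan import *
rows([((.47,0.0,.28),-145,60,5),((.47,.22,.27),-103.1,60,6)])
E
```

```text
11 [[-0.0782, 0.0, 0.0, 0.0, -0.0511, 0.0052, 60], [-0.1565, 0.0, 0.0, 0.0, -0.1022, 0.0104, 60], [-0.2347, 0.0, 0.0, 0.0, -0.1533, 0.0156, 60], [-0.3129, 0.0, 0.0, 0.0, -0.2044, 0.0207, 60], [-0.3911, 0.0, 0.0, 0.0, -0.2555, 0.0259, 60], [-0.4687, 0.0, 0.0, 0.0021, -0.3014, 0.0261, 60], [-0.5463, 0.0, 0.0, 0.0042, -0.3472, 0.0263, 60], [-0.6239, 0.0, 0.0, 0.0063, -0.393, 0.0264, 60], [-0.7015, 0.0, 0.0, 0.0084, -0.4389, 0.0266, 60], [-0.7791, 0.0, 0.0, 0.0105, -0.4847, 0.0267, 60], [-0.8567, 0.0, 0.0, 0.0125, -0.5305, 0.0269, 60]]
-> [0.47 0.22 0.27] -103.1
```

Call:
{"fn": "apply_moves", "kwargs": {"moves": [[-0.0782, 0, 0, 0, -0.0511, 0.0052, 60], [-0.1565, 0, 0, 0, -0.1022, 0.0104, 60], [-0.2347, 0, 0, 0, -0.1533, 0.0156, 60], [-0.3129, 0, 0, 0, -0.2044, 0.0207, 60], [-0.3911, 0, 0, 0, -0.2555, 0.0259, 60], [-0.4687, 0, 0, 0.0021, -0.3014, 0.0261, 60], [-0.5463, 0, 0, 0.0042, -0.3472, 0.0263, 60], [-0.6239, 0, 0, 0.0063, -0.393, 0.0264, 60], [-0.7015, 0, 0, 0.0084, -0.4389, 0.0266, 60], [-0.7791, 0, 0, 0.0105, -0.4847, 0.0267, 60], [-0.8567, 0, 0, 0.0125, -0.5305, 0.0269, 60], [-0.8567, 0, 0, 0.0125, -0.5305, 0.0269, 60]]}}

```text
clock: 9.45
tcp_pos: [0.4693, 0.2212, 0.2696]
ee_rot: [[-0.002, 0.975, -0.224], [0.0, -0.224, -0.975], [-1.0, -0.002, -0.0]]
ft_force: [0.2, -0.3, -0.5]
opening: 0.599
```

```bash
python3 - <<'E'
from plan import *
chk()
c=snap('wrist','w6')
overlay(c,[((.5755,.196,np.radians(-13.1)),0)],(0,0,640,480),1.25,'ow6')
E
```

```text
t 9.45 tcp [0.4693 0.2212 0.2696] err [-0.7  1.2 -0.5] phi -102.94 -103.1 xax [-0.002  0.    -1.   ] F [ 0.2 -0.3 -0.5] T [ 0.01 -0.05  0.01] op 0.599 q [0.36 0.07 1.84 0.   1.24 2.15]
```

View pics/ow6.png

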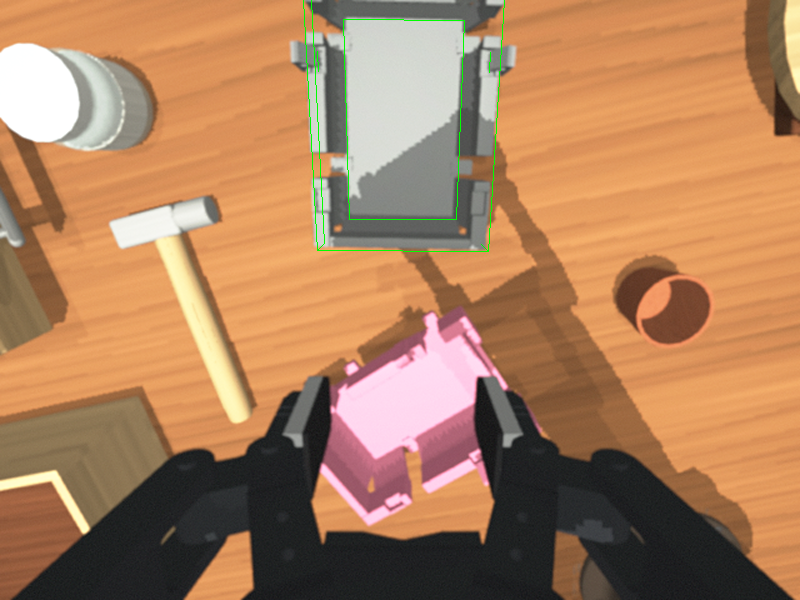

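```bash
python3 - <<'E'
from plan import *
rows([((.5893,.254,.17),-103.1,60,4),((.5893,.254,.046),-103.1,60,4),((.5893,.254,.046),-103.1,0,4)])
E
```

```text
12 [[0.0, 0.0, 0.0, 0.0313, 0.0339, -0.0188, 60], [0.0, 0.0, 0.0, 0.0625, 0.0678, -0.0376, 60], [0.0, 0.0, 0.0, 0.0938, 0.1017, -0.0564, 60], [0.0, 0.0, 0.0, 0.125, 0.1356, -0.0752, 60], [0.0, 0.0, 0.0, 0.1638, 0.1356, -0.0752, 60], [0.0, 0.0, 0.0, 0.2025, 0.1356, -0.0752, 60], [0.0, 0.0, 0.0, 0.2413, 0.1356, -0.0752, 60], [0.0, 0.0, 0.0, 0.2801, 0.1356, -0.0752, 60], [0.0, 0.0, 0.0, 0.2801, 0.1356, -0.0752, 0], [0.0, 0.0, 0.0, 0.2801, 0.1356, -0.0752, 0], [0.0, 0.0, 0.0, 0.2801, 0.1356, -0.0752, 0], [0.0, 0.0, 0.0, 0.2801, 0.1356, -0.0752, 0]]
-> [0.5893 0.254  0.046 ] -103.1
```

Call:
{"fn": "apply_moves", "kwargs": {"moves": [[0, 0, 0, 0.0313, 0.0339, -0.0188, 60], [0, 0, 0, 0.0625, 0.0678, -0.0376, 60], [0, 0, 0, 0.0938, 0.1017, -0.0564, 60], [0, 0, 0, 0.125, 0.1356, -0.0752, 60], [0, 0, 0, 0.1638, 0.1356, -0.0752, 60], [0, 0, 0, 0.2025, 0.1356, -0.0752, 60], [0, 0, 0, 0.2413, 0.1356, -0.0752, 60], [0, 0, 0, 0.2801, 0.1356, -0.0752, 60], [0, 0, 0, 0.2801, 0.1356, -0.0752, 60]]}}

```text
clock: 10.62
tcp_pos: [0.5861, 0.2509, 0.0428]
ee_rot: [[-0.007, 0.973, -0.229], [-0.003, -0.229, -0.973], [-1.0, -0.007, 0.004]]
ft_force: [-0.8, -0.1, 0.5]
opening: 0.599
```

```bash
python3 - <<'E'
from plan import *
chk()
c=snap('wrist','w7')
overlay(c,[((.5755,.196,np.radians(-13.1)),0)],(0,0,640,480),1.25,'ow7')
E
```

```text
t 10.62 tcp [0.5861 0.2509 0.0428] err [-3.2 -3.  -3.1] phi -103.22 -103.1 xax [-0.007 -0.003 -1.   ] F [-0.8 -0.1  0.5] T [-0.    0.05  0.03] op 0.599 q [ 0.34  0.56  1.7  -0.    0.89  2.14]
```

View pics/ow7.png

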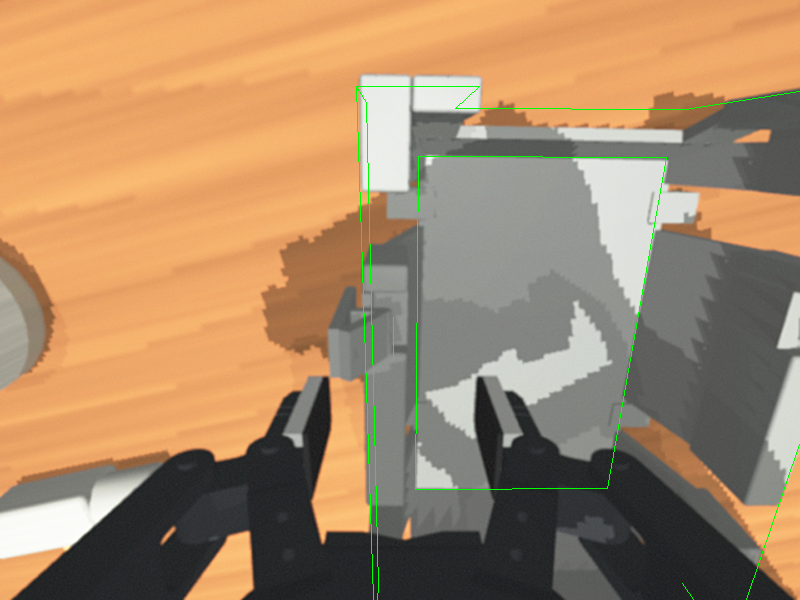

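Call:
{"fn": "apply_moves", "kwargs": {"moves": [[0, 0, 0, 0, 0, 0, 60], [0, 0, 0, 0, 0, 0, 0], [0, 0, 0, 0, 0, 0, 0], [0, 0, 0, 0, 0, 0, 0], [0, 0, 0, 0, 0, 0, 0], [0, 0, 0, 0, 0, 0, 0]], "newtons": 100}}

```text
clock: 11.42
tcp_pos: [0.5898, 0.2542, 0.0477]
ee_rot: [[0.002, 0.974, -0.227], [0.001, -0.227, -0.974], [-1.0, 0.002, -0.002]]
ft_force: [0.0, 0.3, 6.9]
opening: 0.121
```

```bash
python3 - <<'E'
from plan import *
chk()
rows([((.5893,.254,.166),-103.1,0,6)],commit=False)
E
```

```text
t 11.43 tcp [0.5898 0.2542 0.0477] err [0.5 0.2 1.8] phi -103.11 -103.1 xax [ 0.002  0.001 -1.   ] F [0.  0.3 6.9] T [ 0.12  0.15 -0.07] op 0.121 q [0.34 0.55 1.7  0.   0.89 2.14]
6 [[0.0, 0.0, 0.0, -0.025, 0.0, 0.0, 0], [0.0, 0.0, 0.0, -0.05, 0.0, 0.0, 0], [0.0, 0.0, 0.0, -0.075, 0.0, 0.0, 0], [0.0, 0.0, 0.0, -0.1, 0.0, 0.0, 0], [0.0, 0.0, 0.0, -0.125, 0.0, 0.0, 0], [0.0, 0.0, 0.0, -0.1501, 0.0, 0.0, 0]]
```

```bash
python3 - <<'E'
from plan import *
rows([((.5893,.254,.246),-103.1,0,6),((.5797,-.1446,.246),-90.1,0,0 or 12)])
E
```

```text
18 [[0.0, 0.0, 0.0, -0.0417, 0.0, 0.0, 0], [0.0, 0.0, 0.0, -0.0833, 0.0, 0.0, 0], [0.0, 0.0, 0.0, -0.125, 0.0, 0.0, 0], [0.0, 0.0, 0.0, -0.1667, 0.0, 0.0, 0], [0.0, 0.0, 0.0, -0.2084, 0.0, 0.0, 0], [0.0, 0.0, 0.0, -0.25, 0.0, 0.0, 0], [-0.012, 0.0, 0.0, -0.25, 0.0084, 0.0406, 0], [-0.0241, 0.0, 0.0, -0.25, 0.0169, 0.0813, 0], [-0.0361, 0.0, 0.0, -0.25, 0.0253, 0.122, 0], [-0.0481, 0.0, 0.0, -0.25, 0.0337, 0.1626, 0], [-0.0602, 0.0, 0.0, -0.25, 0.0422, 0.2033, 0], [-0.0722, 0.0, 0.0, -0.25, 0.0506, 0.244, 0], [-0.0843, 0.0, 0.0, -0.25, 0.0591, 0.2846, 0], [-0.0963, 0.0, 0.0, -0.25, 0.0675, 0.3253, 0], [-0.1083, 0.0, 0.0, -0.25, 0.0759, 0.366, 0], [-0.1204, 0.0, 0.0, -0.25, 0.0844, 0.4066, 0], [-0.1324, 0.0, 0.0, -0.25, 0.0928, 0.4473, 0], [-0.1444, 0.0, 0.0, -0.25, 0.1012, 0.488, 0]]
-> [ 0.5797 -0.1446  0.246 ] -90.1
```

Call:
{"fn": "apply_moves", "kwargs": {"moves": [[0, 0, 0, -0.03, 0, 0, 0], [0, 0, 0, -0.07, 0, 0, 0], [0, 0, 0, -0.115, 0, 0, 0], [0, 0, 0, -0.16, 0, 0, 0], [0, 0, 0, -0.205, 0, 0, 0], [0, 0, 0, -0.235, 0, 0, 0], [0, 0, 0, -0.25, 0, 0, 0], [0, 0, 0, -0.25, 0, 0, 0]]}}

```text
clock: 12.42
tcp_pos: [0.5888, 0.2536, 0.246]
ee_rot: [[0.0, 0.974, -0.227], [0.0, -0.227, -0.974], [-1.0, 0.0, -0.0]]
ft_force: [-0.3, 0.3, -3.9]
opening: 0.12
```

```bash
python3 - <<'E'
from plan import *
put([.5893,.254,.246],-103.1)
chk()
c=snap('wrist','w8')
s=snap('side','s8')
s['pixels']=s['pixels']; cv2.imwrite('pics/s8z.png',cv2.resize(s['pixels'][150:400,180:430],None,fx=2.4,fy=2.4,interpolation=cv2.INTER_CUBIC))
put([.5797,-.1446,.246],-90.1)
E
```

```text
t 12.43 tcp [0.5888 0.2536 0.246 ] err [-0.5 -0.4  0. ] phi -103.09 -103.1 xax [ 0.  0. -1.] F [-0.3  0.3 -3.9] T [ 0.14 -0.03  0.04] op 0.12 q [0.34 0.33 1.58 0.   1.24 2.14]
```

View pics/s8z.png

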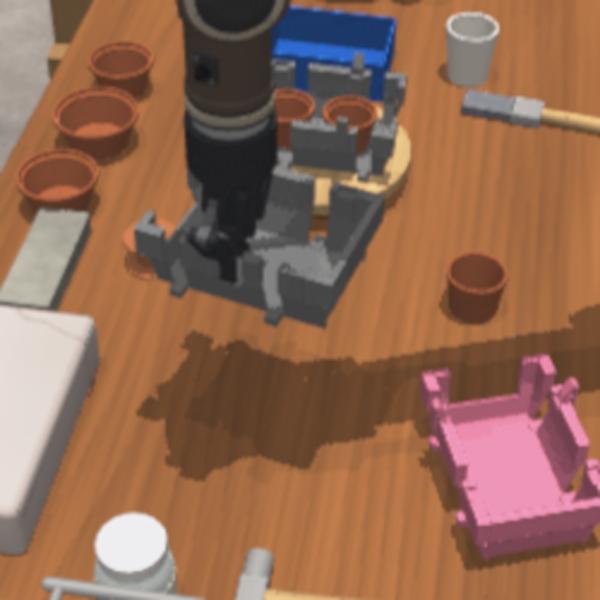

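View pics/w8.png

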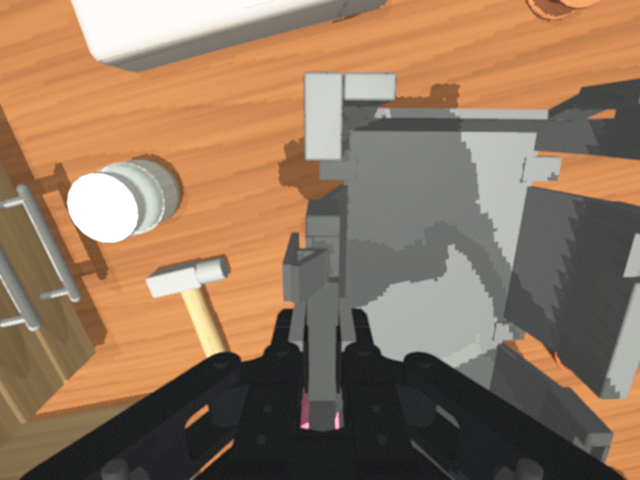

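```bash
cat >> plan.py <<'E'
def held(s,dx,dy,dyaw,dz):
    """crate pose from the tool: crate origin local offset: tool grip at crate local (dx,dy); yaw=phi+90+dyaw"""
    R=s['ee_rot']; phi=np.arctan2(R[1,2],R[0,2]); yaw=phi+np.pi/2+np.radians(dyaw)
    c,sn=np.cos(yaw),np.sin(yaw); p=s['tcp_pos']
    return (p[0]-(c*dx-sn*dy),p[1]-(sn*dx+c*dy),yaw),p[2]-dz
E
python3 - <<'E'
from plan import *
c=load('w8'); s=arm.sense()
h=held(s,0,.06,0,.0477); print(h)
overlay(c,[h],(240,40,640,440),2,'ow8')
E
```

```text
((np.float64(0.57422243873292), np.float64(0.19473534130117665), np.float64(-0.22863355237742855)), np.float64(0.19652700309110324))
```

View pics/ow8.png

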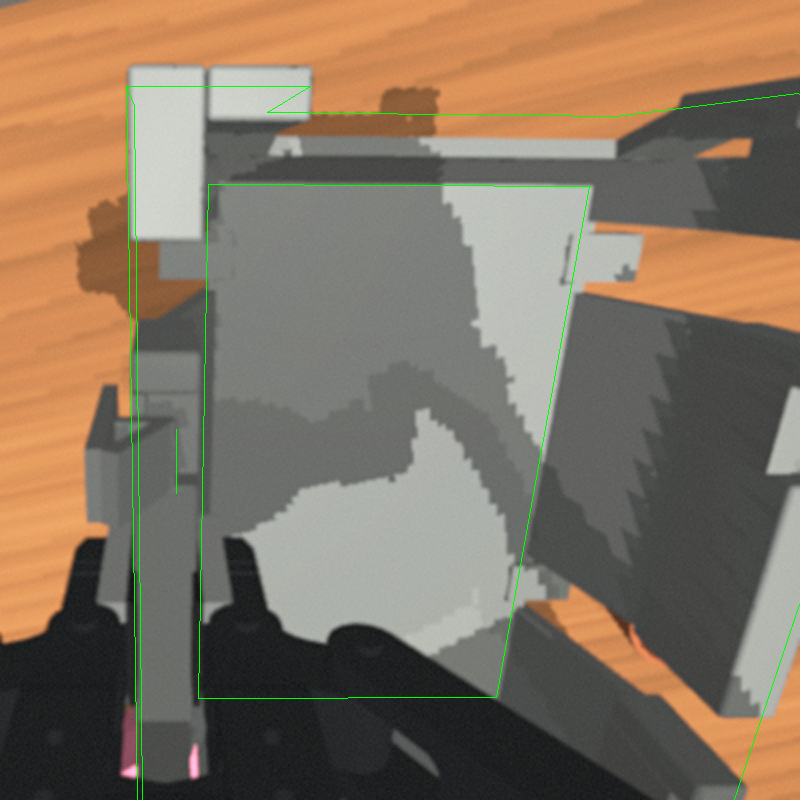

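```bash
python3 - <<'E'
from plan import *
c=load('w8'); s=arm.sense(); h,z0=held(s,0,.06,0,.0477)
P=np.array([(95,66,75),(69,66,75),(69,54,75),(95,38,75),(51,66,75),(51,54,75)])/1e3
u=(np.array([(128,66),(130,239),(203,239),(311,66),(132,352),(200,352)])+.5)/2-.5+[240,40]
q,r=fit([(c,P,u)],z0,h);print(np.array(q)-h,r.round(1).tolist())
# 4 dof with z
f=lambda v:(proj(c,crate_pts(v[0],v[1],v[2],v[3],P))-u).ravel()
R=least_squares(f,[*h,z0]);print(R.x-[*h,z0],R.fun.reshape(-1,2).round(1).tolist())
# 6dof about crate axes
def T(v):
    M=Ro.from_euler('ZYX',[v[2],v[4],v[5]]).as_matrix(); return P@M.T+[v[0],v[1],v[3]]
g=lambda v:np.r_[(proj(c,T(v))-u).ravel(), 200*(v[4:]), 300*(v[3]-z0)]
R=least_squares(g,[*h,z0,0,0]);print((R.x-[*h,z0,0,0]),R.fun[:12].reshape(-1,2).round(1).tolist())
E
```

```text
[ 0.00268577 -0.00090373  0.00069723] [[-0.6, -0.1], [-0.3, 1.2], [0.2, 1.2], [0.6, 0.1], [-0.6, -1.1], [0.8, -1.1]]
[ 2.68671903e-03 -8.78764148e-04  4.41660102e-04  6.12568489e-05] [[-0.6, -0.2], [-0.4, 1.1], [0.2, 1.2], [0.6, 0.0], [-0.6, -1.1], [0.8, -1.1]]
[ 0.00262198 -0.00084691  0.00041544  0.00011633  0.00095287  0.00020377] [[-0.6, -0.2], [-0.4, 1.1], [0.2, 1.2], [0.6, 0.0], [-0.6, -1.1], [0.8, -1.1]]
```

```bash
python3 - <<'E'
from plan import *
put([.5893,.254,.246],-103.1)
rows([((.5767,-.1451,.246),-90.1,0,12)])
E
```

```text
12 [[-0.012, 0.0, 0.0, 0.0, 0.0081, 0.0408, 0], [-0.0241, 0.0, 0.0, 0.0, 0.0163, 0.0816, 0], [-0.0361, 0.0, 0.0, 0.0, 0.0244, 0.1224, 0], [-0.0481, 0.0, 0.0, 0.0, 0.0326, 0.1632, 0], [-0.0602, 0.0, 0.0, 0.0, 0.0407, 0.2039, 0], [-0.0722, 0.0, 0.0, 0.0, 0.0489, 0.2447, 0], [-0.0843, 0.0, 0.0, 0.0, 0.057, 0.2855, 0], [-0.0963, 0.0, 0.0, 0.0, 0.0652, 0.3263, 0], [-0.1083, 0.0, 0.0, 0.0, 0.0733, 0.3671, 0], [-0.1204, 0.0, 0.0, 0.0, 0.0814, 0.4079, 0], [-0.1324, 0.0, 0.0, 0.0, 0.0896, 0.4487, 0], [-0.1444, 0.0, 0.0, 0.0, 0.0977, 0.4895, 0]]
-> [ 0.5767 -0.1451  0.246 ] -90.1
```

Call:
{"fn": "apply_moves", "kwargs": {"moves": [[-0.012, 0, 0, 0, 0.0081, 0.0408, 0], [-0.0241, 0, 0, 0, 0.0163, 0.0816, 0], [-0.0361, 0, 0, 0, 0.0244, 0.1224, 0], [-0.0481, 0, 0, 0, 0.0326, 0.1632, 0], [-0.0602, 0, 0, 0, 0.0407, 0.2039, 0], [-0.0722, 0, 0, 0, 0.0489, 0.2447, 0], [-0.0843, 0, 0, 0, 0.057, 0.2855, 0], [-0.0963, 0, 0, 0, 0.0652, 0.3263, 0], [-0.1083, 0, 0, 0, 0.0733, 0.3671, 0], [-0.1204, 0, 0, 0, 0.0814, 0.4079, 0], [-0.1324, 0, 0, 0, 0.0896, 0.4487, 0], [-0.1444, 0, 0, 0, 0.0977, 0.4895, 0]]}}

```text
clock: 14.02
tcp_pos: [0.5748, -0.1463, 0.2439]
ee_rot: [[-0.004, 1.0, -0.001], [0.001, -0.001, -1.0], [-1.0, -0.004, -0.001]]
ft_force: [-0.3, -0.1, -2.9]
opening: 0.121
```

Call:
{"fn": "apply_moves", "kwargs": {"moves": [[0, 0, 0, 0, 0, 0, 0], [0, 0, 0, 0, 0, 0, 0], [0, 0, 0, 0, 0, 0, 0]]}}

```text
clock: 14.4
tcp_pos: [0.5759, -0.1445, 0.2454]
ee_rot: [[-0.001, 1.0, -0.001], [0.001, -0.001, -1.0], [-1.0, -0.001, -0.001]]
ft_force: [0.5, -0.3, -3.4]
opening: 0.121
```

```bash
python3 - <<'E'
from plan import *
chk()
s=arm.sense(); h,z0=held(s,-.0028,.0597,0,.0477); print(h,z0)
c=snap('wrist','w9');t=snap('top','t9');d=snap('side','s9')
overlay(d,[((.5795,-.2048,np.radians(179.9)),.045),(h,z0)],(220,100,400,260),4.4,'os9')
overlay(c,[((.5795,-.2048,np.radians(179.9)),.045),(h,z0)],(240,0,640,400),2,'ow9')
E
```

```text
t 14.4 tcp [ 0.5759 -0.1445  0.2454] err [-0.8  0.6 -0.6] phi -90.05 -90.104 xax [-0.001  0.001 -1.   ] F [ 0.5 -0.3 -3.4] T [ 0.16 -0.05  0.07] op 0.121 q [-0.32  0.24  1.7   0.    1.21  1.25]
(np.float64(0.5786132794473593), np.float64(-0.20421591358286845), np.float64(-0.0008357720536915636)) 0.19766346010674232
```

View pics/os9.png

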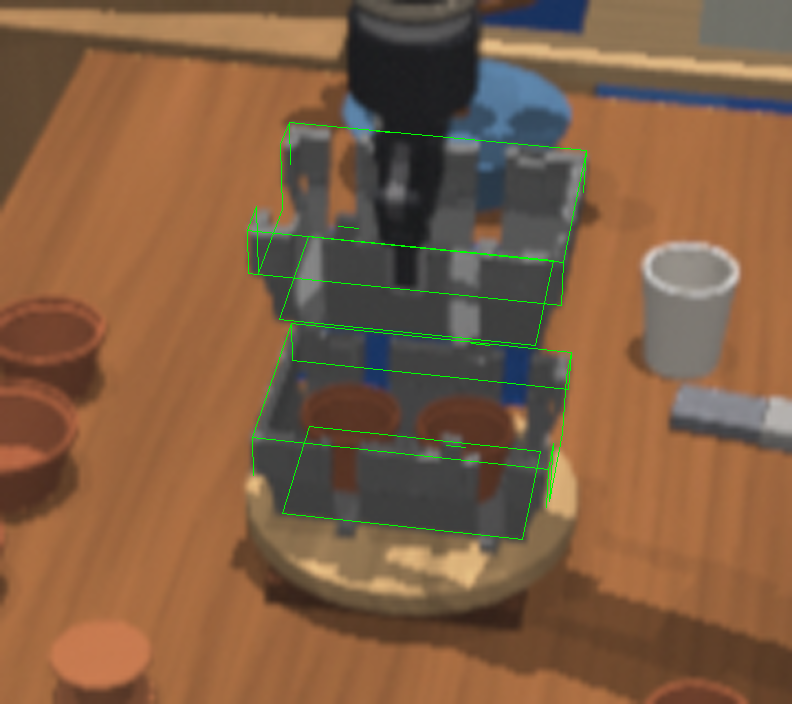

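View pics/ow9.png

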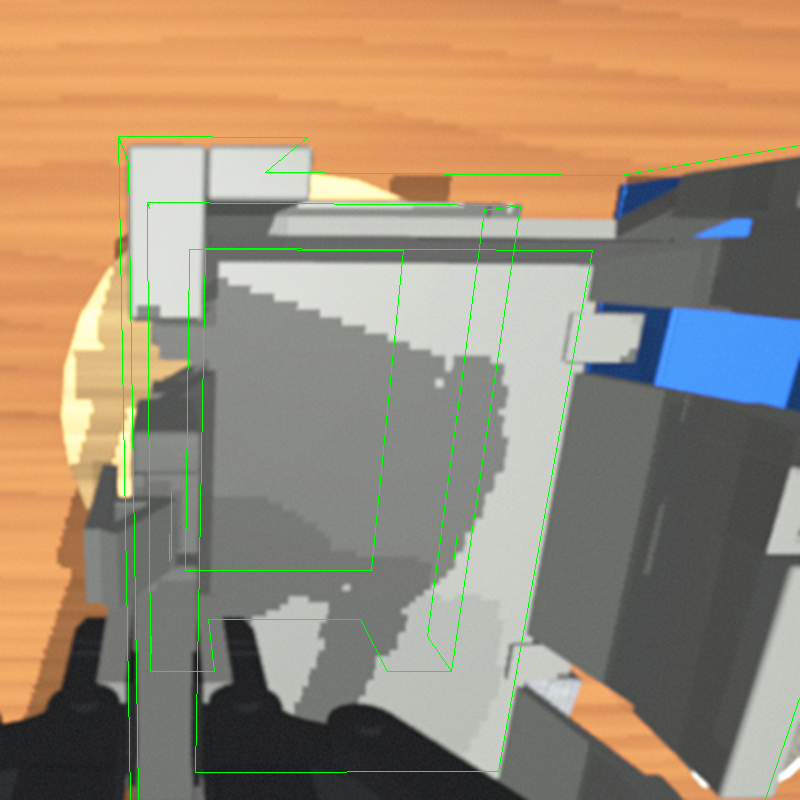

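```bash
python3 - <<'E'
from plan import *
s=arm.sense()
for n,p,phi in [('w1',[.6814,-.1313,.2307],-15.26),('w5',[.4892,-.2042,.28],179.74),('w6',[.4693,.2212,.2696],-102.94),('w8',[.5888,.2536,.246],-103.09),('w9',s['tcp_pos'],-90.05)]:
    c=load(n); R=Rm(phi); o=-c['R'].T@c['t'].ravel()
    print(n,(R.T@(o-p)*1e3).round(1), Ro.from_matrix(c['R']@R).as_euler('xyz',degrees=True).round(2))
E
```

```text
w1 [-142.9   80.5    0.2] [-90.   -71.66 -89.94]
w5 [-1.428e+02  8.160e+01 -1.000e-01] [-89.9  -71.56 -90.03]
w6 [-142.7   81.2    0.5] [-90.02 -71.58 -89.91]
w8 [-142.9   81.     0.6] [-90.04 -71.69 -89.9 ]
w9 [-142.    80.6    0.4] [-90.15 -71.6  -89.78]
```

```bash
python3 - <<'E'
from plan import *
P=np.array([(95,66,75),(69,66,75),(69,54,75),(95,38,75),(51,66,75),(51,54,75)])/1e3
uu={'w8':(np.array([(128,66),(130,239),(203,239),(311,66),(132,352),(200,352)])+.5)/2-.5+[240,40],
'w9':(np.array([(130,146),(133,319),(204,319),(311,147),(134,432),(201,432)])+.5)/2-.5+[240,0]}
s=arm.sense()
for n,p,phi in [('w8',[.5888,.2536,.246],-103.09),('w9',s['tcp_pos'],-90.05)]:
  for mean in (0,1):
    c=load(n);p=np.array(p)
    if mean:
        R=Rm(phi); M=Ro.from_euler('xyz',[-90.02,-71.62,-89.92],degrees=True).as_matrix()
        c['R']=M@R.T; o=p+R@np.array([-142.8,81.,.3])/1e3; c['t']=-c['R']@o
    q,r=fit([(c,P,uu[n])],p[2]-.0477,[p[0],p[1]-.06,np.radians(phi+90)])
    a=q[2]; d=p[:2]-q[:2]; print(n,mean,'grip local',(np.cos(a)*d[0]+np.sin(a)*d[1])*1e3,(-np.sin(a)*d[0]+np.cos(a)*d[1])*1e3,'dyaw',np.degrees(a)-phi-90,abs(r).max().round(2))
E
```

```text
w8 0 grip local -1.9658561790851479 60.66337705138749 dyaw -0.14193266267034232 1.9
w8 1 grip local -1.8740304807132422 60.39271429853118 dyaw -0.16370623616707292 2.01
w9 0 grip local -1.5547134761221828 60.29271890288756 dyaw -0.43291305113427825 3.75
w9 1 grip local -1.8564486480044693 60.48762135570677 dyaw -0.2882461919853796 3.02
```

```bash
python3 - <<'E'
from plan import *
rows([((.5776,-.1446,.188),-89.9,0,5),((.5776,-.1446,.18),-89.9,0,4),((.5776,-.1446,.18),-89.9,0,1)])
E
```

```text
10 [[-0.0005, 0.0, 0.0, 0.0145, 0.0002, -0.0001, 0], [-0.0009, 0.0, 0.0, 0.029, 0.0005, -0.0003, 0], [-0.0014, 0.0, 0.0, 0.0435, 0.0007, -0.0004, 0], [-0.0018, 0.0, 0.0, 0.058, 0.0009, -0.0005, 0], [-0.0023, 0.0, 0.0, 0.0725, 0.0012, -0.0007, 0], [-0.0023, 0.0, 0.0, 0.075, 0.0012, -0.0007, 0], [-0.0023, 0.0, 0.0, 0.0775, 0.0012, -0.0007, 0], [-0.0023, 0.0, 0.0, 0.08, 0.0012, -0.0007, 0], [-0.0023, 0.0, 0.0, 0.0825, 0.0012, -0.0007, 0], [-0.0023, 0.0, 0.0, 0.0825, 0.0012, -0.0007, 0]]
-> [ 0.5776 -0.1446  0.18  ] -89.9
```

Call:
{"fn": "apply_moves", "kwargs": {"moves": [[-0.0005, 0, 0, 0.0145, 0.0002, -0.0001, 0], [-0.0009, 0, 0, 0.029, 0.0005, -0.0003, 0], [-0.0014, 0, 0, 0.0435, 0.0007, -0.0004, 0], [-0.0018, 0, 0, 0.058, 0.0009, -0.0005, 0], [-0.0023, 0, 0, 0.0725, 0.0012, -0.0007, 0], [-0.0023, 0, 0, 0.075, 0.0012, -0.0007, 0], [-0.0023, 0, 0, 0.0775, 0.0012, -0.0007, 0], [-0.0023, 0, 0, 0.08, 0.0012, -0.0007, 0], [-0.0023, 0, 0, 0.0825, 0.0012, -0.0007, 0], [-0.0023, 0, 0, 0.0825, 0.0012, -0.0007, 0]]}}

```text
clock: 15.8
tcp_pos: [0.5772, -0.1451, 0.1802]
ee_rot: [[-0.0, 1.0, 0.002], [0.0, 0.002, -1.0], [-1.0, -0.0, -0.0]]
ft_force: [0.5, -0.4, -2.2]
opening: 0.119
```

```bash
python3 - <<'E'
from plan import *
chk(); d=snap('side','s10'); c=snap('wrist','w10'); t=snap('top','t10'); chk()
cv2.imwrite('pics/s10z.png',cv2.resize(d['pixels'][120:240,250:370],None,fx=5,fy=5,interpolation=cv2.INTER_CUBIC))
E
```

```text
t 15.8 tcp [ 0.5772 -0.1451  0.1802] err [-0.5 -0.5  0.2] phi -89.9 -89.897 xax [-0.  0. -1.] F [ 0.5 -0.4 -2.2] T [ 0.18 -0.02  0.02] op 0.119 q [-0.32  0.3   1.75 -0.    1.09  1.25]
t 15.95 tcp [ 0.5773 -0.1451  0.1803] err [-0.4 -0.5  0.3] phi -89.9 -89.897 xax [ 0. -0. -1.] F [ 0.1 -0.1 -2.7] T [ 0.14 -0.03 -0.03] op 0.12 q [-0.32  0.3   1.75 -0.    1.09  1.25]
```

View pics/s10z.png

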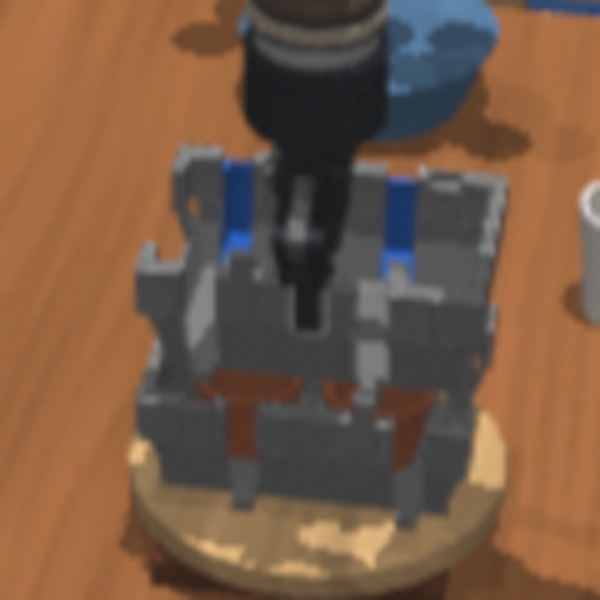

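View pics/w10.png

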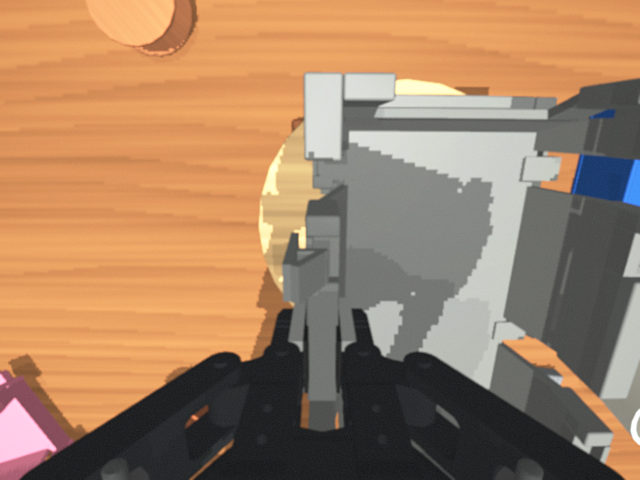

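The side view shows the upper feet at (205,370) and (370,395), roughly over the lower rim's pockets, with no contact yet. I'll lower slowly and watch the force.

Call:
{"fn": "apply_moves", "kwargs": {"moves": [[0, 0, 0, 0.0025, 0, 0, 0], [0, 0, 0, 0.005, 0, 0, 0], [0, 0, 0, 0.0075, 0, 0, 0], [0, 0, 0, 0.01, 0, 0, 0], [0, 0, 0, 0.01, 0, 0, 0]]}}

```text
clock: 16.58
tcp_pos: [0.5783, -0.1457, 0.1742]
ee_rot: [[0.003, 1.0, 0.002], [-0.002, 0.002, -1.0], [-1.0, 0.003, 0.002]]
ft_force: [-0.9, 0.7, 7.7]
opening: 0.122
```

Call:
{"fn": "apply_moves", "kwargs": {"moves": [[0, 0, 0, 0.0025, 0, 0, 0], [0, 0, 0, 0.005, 0, 0, 0], [0, 0, 0, 0.005, 0, 0, 0]]}}

```text
clock: 16.95
tcp_pos: [0.5772, -0.1449, 0.1675]
ee_rot: [[0.0, 1.0, 0.002], [0.0, 0.002, -1.0], [-1.0, 0.0, -0.0]]
ft_force: [1.2, 1.0, -1.3]
opening: 0.119
```

```bash
python3 - <<'E'
from plan import *
put([.5776,-.1446,.168],-89.9)
chk(); d=snap('side','s11'); chk()
cv2.imwrite('pics/s11z.png',cv2.resize(d['pixels'][120:240,250:370],None,fx=5,fy=5,interpolation=cv2.INTER_CUBIC))
E
```

```text
t 16.95 tcp [ 0.5772 -0.1449  0.1675] err [-0.4 -0.3 -0.5] phi -89.9 -89.9 xax [ 0.  0. -1.] F [ 1.2  1.  -1.3] T [ 0.11 -0.23  0.04] op 0.119 q [-0.32  0.32  1.76  0.    1.06  1.25]
t 17.0 tcp [ 0.5772 -0.1449  0.1675] err [-0.4 -0.3 -0.5] phi -89.89 -89.9 xax [-0.  0. -1.] F [ 1.   0.7 -1.3] T [ 0.12 -0.27  0.12] op 0.12 q [-0.32  0.32  1.76  0.    1.06  1.25]
```

View pics/s11z.png

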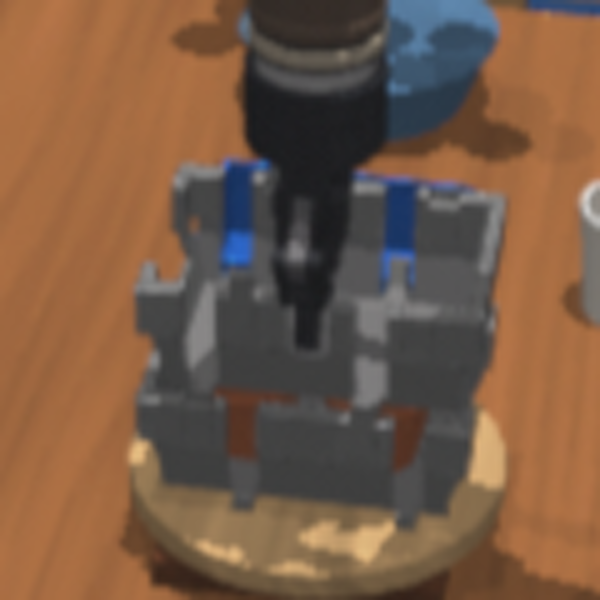

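Call:
{"fn": "apply_moves", "kwargs": {"moves": [[0, 0, 0, 0.0025, 0, 0, 0], [0, 0, 0, 0.005, 0, 0, 0], [0, 0, 0, 0.005, 0, 0, 0]]}}

```text
clock: 17.38
tcp_pos: [0.5766, -0.1448, 0.1631]
ee_rot: [[-0.001, 1.0, 0.001], [0.001, 0.001, -1.0], [-1.0, -0.001, -0.001]]
ft_force: [0.2, -0.6, -2.4]
opening: 0.122
```

```bash
python3 - <<'E'
from plan import *
put([.5776,-.1446,.164],-89.9)
chk(); d=snap('side','s12'); c=snap('wrist','w12'); chk()
cv2.imwrite('pics/s12z.png',cv2.resize(d['pixels'][120:240,250:370],None,fx=5,fy=5,interpolation=cv2.INTER_CUBIC))
E
```

```text
t 17.38 tcp [ 0.5766 -0.1448  0.1631] err [-1.  -0.2 -0.9] phi -89.92 -89.9 xax [-0.001  0.001 -1.   ] F [ 0.2 -0.6 -2.4] T [ 0.2  -0.2   0.03] op 0.122 q [-0.32  0.32  1.76  0.    1.06  1.25]
t 17.48 tcp [ 0.5766 -0.1448  0.1633] err [-1.  -0.2 -0.7] phi -89.91 -89.9 xax [-0.001  0.001 -1.   ] F [ 0.8 -0.7 -3.3] T [ 0.13 -0.12 -0.  ] op 0.121 q [-0.32  0.32  1.76  0.    1.06  1.25]
```

View pics/s12z.png

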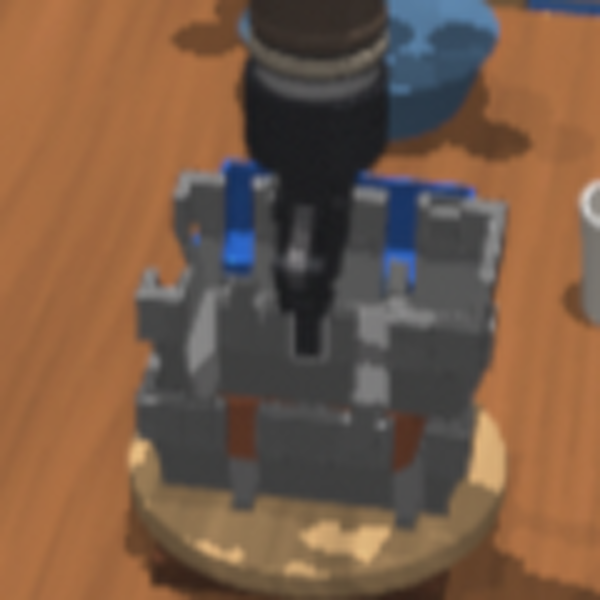

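View pics/w12.png

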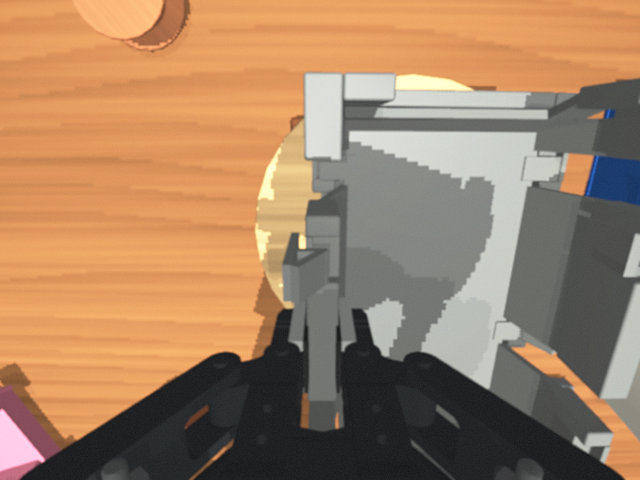

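Call:
{"fn": "apply_moves", "kwargs": {"moves": [[0, 0, 0, 0.0025, 0, 0, 0], [0, 0, 0, 0.005, 0, 0, 0], [0, 0, 0, 0.005, 0, 0, 0]]}}

```text
clock: 17.85
tcp_pos: [0.5768, -0.1449, 0.1617]
ee_rot: [[-0.001, 1.0, 0.002], [0.0, 0.002, -1.0], [-1.0, -0.001, -0.0]]
ft_force: [-3.8, 2.2, 5.9]
opening: 0.123
```

```bash
python3 - <<'E'
from plan import *
put([.5776,-.1446,.160],-89.9)
chk()
E
```

```text
t 17.85 tcp [ 0.5768 -0.1449  0.1617] err [-0.8 -0.3  1.7] phi -89.91 -89.9 xax [-0.001  0.    -1.   ] F [-3.8  2.2  5.9] T [ 0.28  0.46 -0.09] op 0.123 q [-0.32  0.33  1.76 -0.    1.05  1.25]
```

Call:
{"fn": "apply_moves", "kwargs": {"moves": [[0, 0, 0, 0.0025, 0, 0, 0], [0, 0, 0, 0.005, 0, 0, 0], [0, 0, 0, 0.005, 0, 0, 0]]}}

```text
clock: 18.23
tcp_pos: [0.5773, -0.1448, 0.1616]
ee_rot: [[-0.0, 1.0, 0.0], [0.001, 0.0, -1.0], [-1.0, -0.0, -0.001]]
ft_force: [-11.1, 4.2, 20.4]
opening: 0.119
```

```bash
python3 - <<'E'
from plan import *
put([.5776,-.1446,.156],-89.9)
chk()
E
```

```text
t 18.23 tcp [ 0.5773 -0.1448  0.1616] err [-0.3 -0.2  5.6] phi -89.99 -89.9 xax [-0.     0.001 -1.   ] F [-11.1   4.2  20.4] T [ 0.65  1.47 -0.44] op 0.119 q [-0.32  0.33  1.76  0.    1.05  1.25]
```

Call:
{"fn": "apply_moves", "kwargs": {"moves": [[0, 0, 0, -0.0065, 0, 0, 0], [0, 0, 0, -0.0065, 0, 0, 0], [0, 0, 0, -0.0065, 0, 0, 40], [0, 0, 0, -0.0065, 0, 0, 40], [0, 0, 0, -0.0065, 0, 0, 40], [0, 0, 0, -0.03, 0, 0, 40], [0, 0, 0, -0.07, 0, 0, 40], [0, 0, 0, -0.11, 0, 0, 40], [0, 0, 0, -0.16, 0, 0, 40], [0, 0, 0, -0.16, 0, 0, 40]]}}

```text
clock: 19.48
tcp_pos: [0.5802, -0.146, 0.2904]
ee_rot: [[0.01, 1.0, 0.002], [-0.004, 0.002, -1.0], [-1.0, 0.01, 0.004]]
ft_force: [0.7, -0.3, 0.5]
opening: 0.403
```

```bash
python3 - <<'E'
from plan import *
put([.5776,-.1446,.284],-89.9)
chk(); d=snap('side','s13'); c=snap('wrist','w13')
L=((.5795,-.2048,np.radians(179.9)),.045);U=((.5795,-.2048,np.radians(-.1)),.114)
overlay(d,[L,U],(240,110,380,240),5,'os13')
cv2.imwrite('pics/s13z.png',cv2.resize(d['pixels'][120:240,250:370],None,fx=5,fy=5,interpolation=cv2.INTER_CUBIC))
E
```

```text
t 19.48 tcp [ 0.5802 -0.146   0.2904] err [ 2.6 -1.4  6.4] phi -89.89 -89.9 xax [ 0.01  -0.004 -1.   ] F [ 0.7 -0.3  0.5] T [ 0.01  0.01 -0.01] op 0.403 q [-0.32  0.2   1.64 -0.    1.28  1.25]
```

View pics/os13.png

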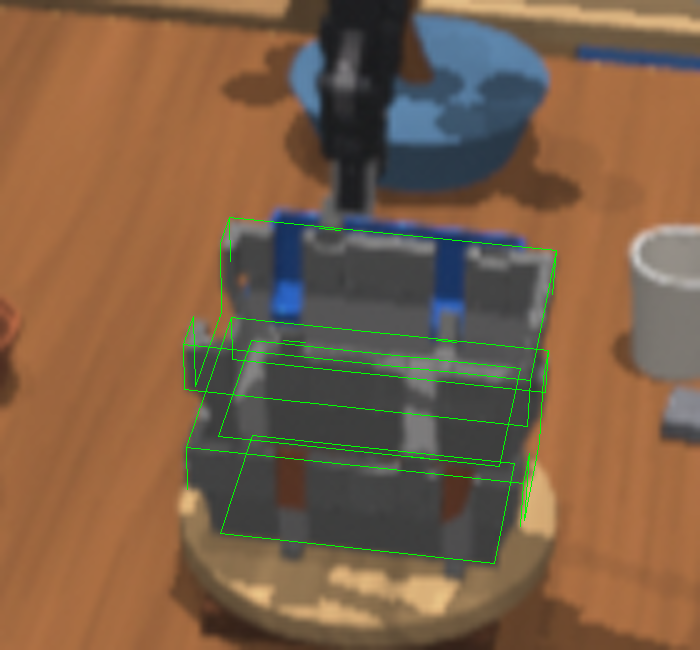

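View pics/w13.png

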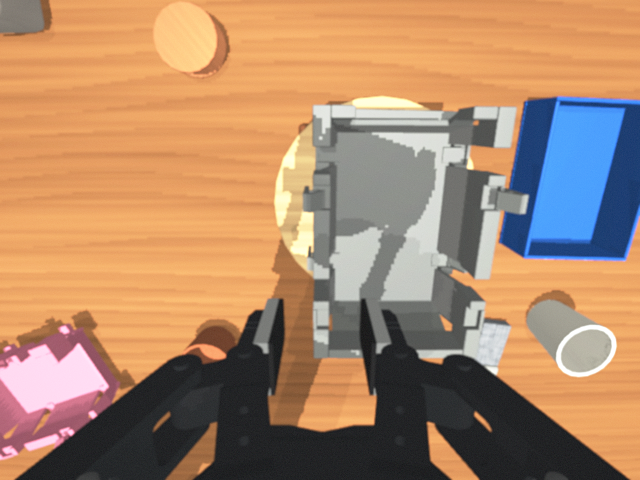

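View pics/s13z.png

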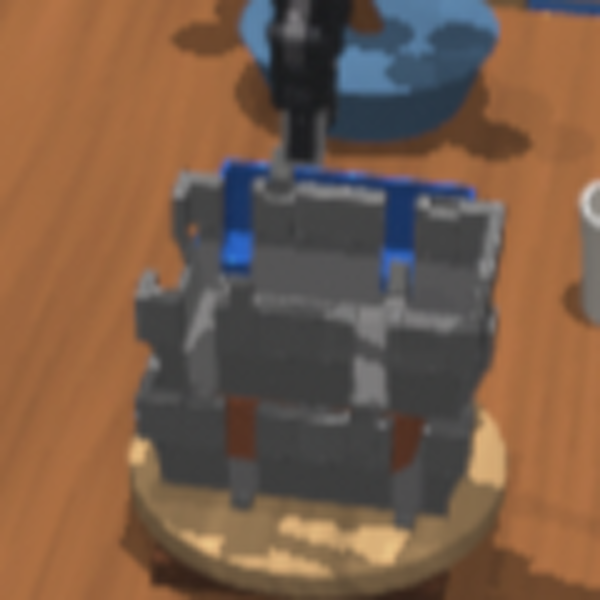

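```bash
python3 - <<'E'
from plan import *
rows([((.5475,-.212,.25),-89.9,0,4),((.5475,-.212,.14),-89.9,0,4),((.5475,-.212,.124),-89.9,0,3),((.5475,-.212,.124),-89.9,0,1)])
E
```

```text
12 [[0.0, 0.0, 0.0, 0.0106, -0.0094, 0.021, 0], [0.0, 0.0, 0.0, 0.0212, -0.0189, 0.0421, 0], [0.0, 0.0, 0.0, 0.0319, -0.0283, 0.0631, 0], [0.0, 0.0, 0.0, 0.0425, -0.0378, 0.0842, 0], [0.0, 0.0, 0.0, 0.0769, -0.0378, 0.0842, 0], [0.0, 0.0, 0.0, 0.1112, -0.0378, 0.0842, 0], [0.0, 0.0, 0.0, 0.1456, -0.0378, 0.0842, 0], [0.0, 0.0, 0.0, 0.18, -0.0378, 0.0842, 0], [0.0, 0.0, 0.0, 0.1867, -0.0378, 0.0842, 0], [0.0, 0.0, 0.0, 0.1933, -0.0378, 0.0842, 0], [0.0, 0.0, 0.0, 0.2, -0.0378, 0.0842, 0], [0.0, 0.0, 0.0, 0.2, -0.0378, 0.0842, 0]]
-> [ 0.5475 -0.212   0.124 ] -89.9
```

Call:
{"fn": "apply_moves", "kwargs": {"moves": [[0, 0, 0, 0.0106, -0.0094, 0.021, 0], [0, 0, 0, 0.0212, -0.0189, 0.0421, 0], [0, 0, 0, 0.0319, -0.0283, 0.0631, 0], [0, 0, 0, 0.0425, -0.0378, 0.0842, 0], [0, 0, 0, 0.0769, -0.0378, 0.0842, 0], [0, 0, 0, 0.1112, -0.0378, 0.0842, 0], [0, 0, 0, 0.1456, -0.0378, 0.0842, 0], [0, 0, 0, 0.18, -0.0378, 0.0842, 0], [0, 0, 0, 0.1867, -0.0378, 0.0842, 0], [0, 0, 0, 0.1933, -0.0378, 0.0842, 0], [0, 0, 0, 0.2, -0.0378, 0.0842, 0], [0, 0, 0, 0.2, -0.0378, 0.0842, 0]]}}

```text
clock: 21.08
tcp_pos: [0.5473, -0.2126, 0.1245]
ee_rot: [[0.001, 1.0, 0.002], [-0.0, 0.002, -1.0], [-1.0, 0.001, 0.0]]
ft_force: [1.0, -0.6, -0.3]
opening: -0.002
```

Call:
{"fn": "apply_moves", "kwargs": {"moves": [[0, 0, 0, 0.0025, 0, 0, 0], [0, 0, 0, 0.005, 0, 0, 0], [0, 0, 0, 0.0075, 0, 0, 0], [0, 0, 0, 0.0075, 0, 0, 0]]}}

```text
clock: 21.58
tcp_pos: [0.5477, -0.2124, 0.121]
ee_rot: [[0.001, 1.0, 0.003], [-0.0, 0.003, -1.0], [-1.0, 0.001, 0.0]]
ft_force: [-3.6, 3.9, 12.0]
opening: 0.002
```

Contact with the floor came at z = 0.121, which is the seated height. I'll press to about 35 N.

Call:
{"fn": "apply_moves", "kwargs": {"moves": [[0, 0, 0, 0.0025, 0, 0, 0], [0, 0, 0, 0.005, 0, 0, 0], [0, 0, 0, 0.0075, 0, 0, 0], [0, 0, 0, 0.0075, 0, 0, 0]]}}

```text
clock: 22.08
tcp_pos: [0.5479, -0.2127, 0.1207]
ee_rot: [[-0.0, 1.0, 0.004], [-0.001, 0.004, -1.0], [-1.0, -0.0, 0.001]]
ft_force: [-13.1, 8.5, 38.8]
opening: -0.001
```

Call:
{"fn": "apply_moves", "kwargs": {"moves": [[0, 0, 0, -0.02, 0, 0, 0], [0, 0, 0, -0.06, 0, 0, 0], [0, 0, 0, -0.12, 0, 0, 0], [0, 0, 0, -0.18, 0, 0, 0], [0, 0, 0, -0.22, 0, 0, 0], [0, 0, 0, -0.22, -0.06, 0, 0], [0, 0, 0, -0.22, -0.12, 0, 0], [0, 0, 0, -0.22, -0.16, 0, 0], [0, 0, 0, -0.22, -0.16, 0, 0], [0, 0, 0, -0.22, -0.16, 0, 0]]}}

```text
clock: 23.32
tcp_pos: [0.4198, -0.2129, 0.2885]
ee_rot: [[0.001, 1.0, 0.002], [-0.0, 0.002, -1.0], [-1.0, 0.001, 0.0]]
ft_force: [-0.0, -0.1, 0.6]
opening: 0.001
```

```bash
python3 - <<'E'
from plan import *
p=arm.sense(); print(p['tcp_pos'],p['ft_force'])
t=snap('top','t14'); c=snap('wrist','w14')
L=((.5795,-.2048,np.radians(179.9)),.045);U=((.5795,-.2048,np.radians(-.1)),.114)
overlay(c,[L,U],(200,60,520,300),2.5,'ow14')
overlay(t,[L,U],(335,170,445,270),6,'ot14')
E
```

```text
[ 0.41977708 -0.21294575  0.28846131] [-0.01362766 -0.0880689   0.62855434]
```

View pics/w14.png

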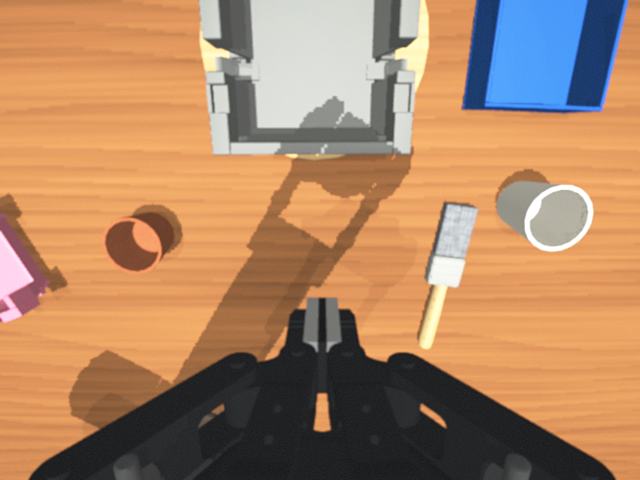

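View pics/ow14.png

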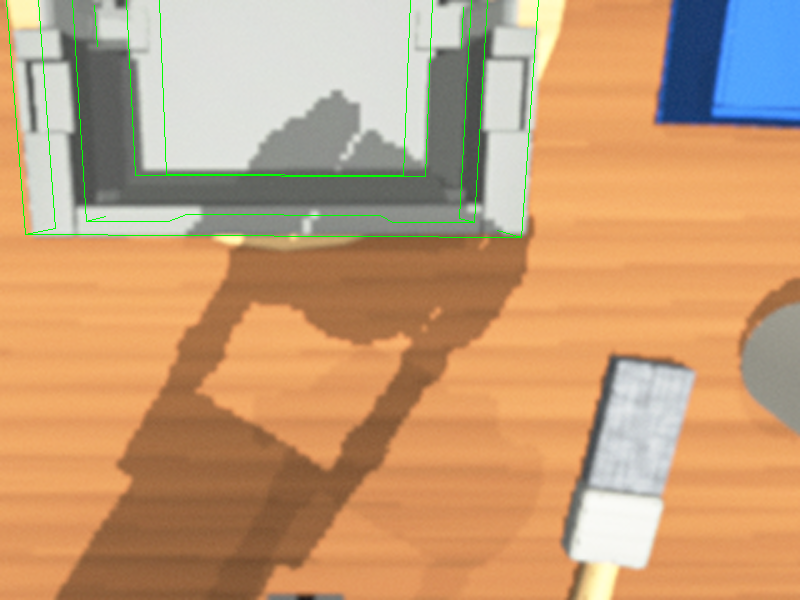

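View pics/ot14.png

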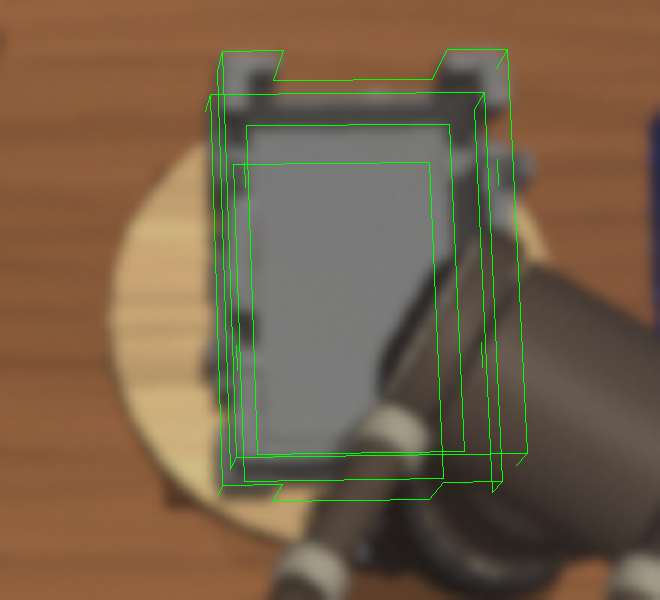

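Call:
{"fn": "apply_moves", "kwargs": {"moves": [[0, 0, 0, 0, 0.03, 0.06, 0], [0, 0, 0, 0, 0.06, 0.12, 0], [0, 0, 0, 0, 0.08, 0.15, 0], [0, 0, 0, 0, 0.08, 0.15, 0], [0, 0, 0, 0, 0.08, 0.15, 0]]}}

```text
clock: 24.05
tcp_pos: [0.4832, -0.3317, 0.2874]
ee_rot: [[-0.001, 1.0, 0.002], [0.002, 0.002, -1.0], [-1.0, -0.001, -0.002]]
ft_force: [-0.1, 0.0, -0.2]
opening: 0.002
```

```bash
python3 - <<'E'
from plan import *
c=snap('wrist','w15')
L=((.5795,-.2048,np.radians(179.9)),.045);U=((.5795,-.2048,np.radians(-.1)),.114)
cv2.imwrite('pics/w15z.png',cv2.resize(c['pixels'][0:300,0:400],(800,600),interpolation=cv2.INTER_CUBIC))
overlay(c,[L,U],(0,0,400,300),2,'ow15')
E
```

```text
(no output)
```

View pics/w15z.png

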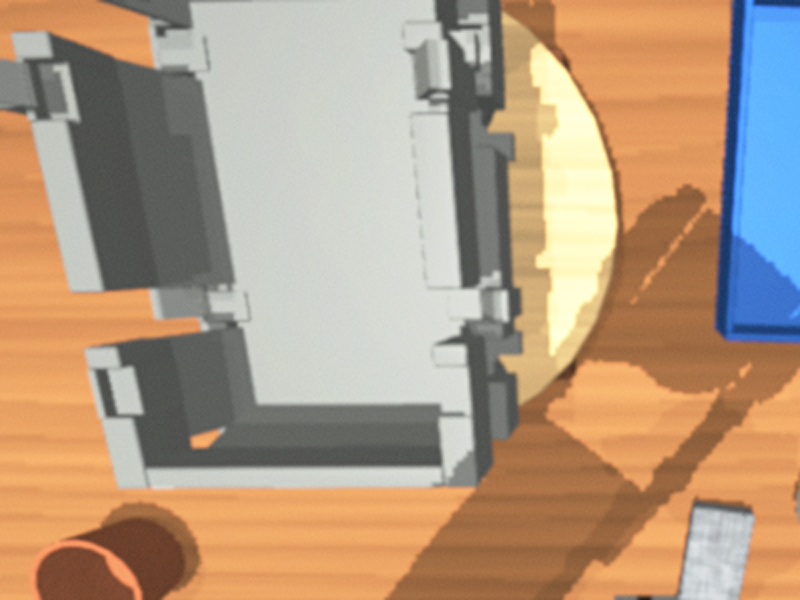

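View pics/ow15.png

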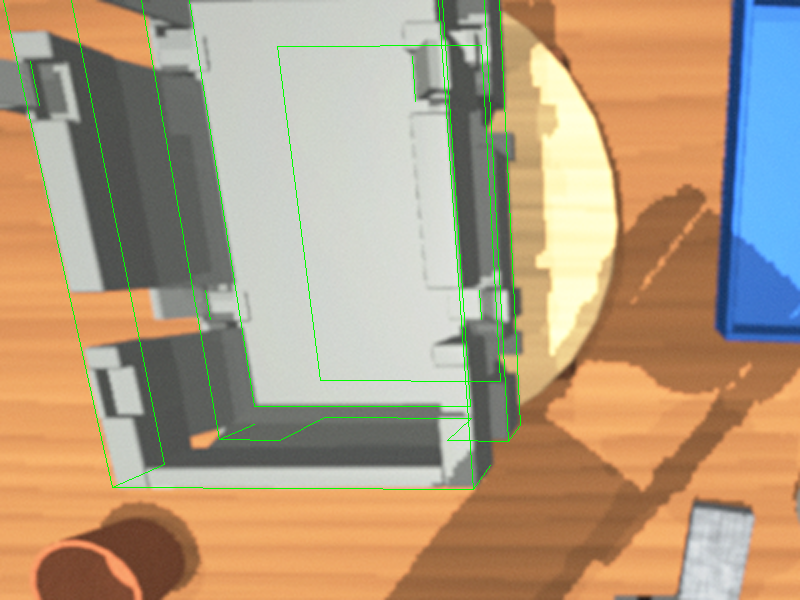

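The stack matches the seated model on both sides, with the -y clip over its foot near (495,300). The gripper is clear, so I'm handing in.

```bash
python3 - <<'E'
from plan import *
print(arm.job_done())
E
```

```text
the job is handed in; nothing more can be done
None
```

I turned the packed crate, stacked the empty crate on it the other way round and handed the job in at about 24 s of the 72 s. No verdict was reported.

- **Packed crate:** I pushed it clockwise with the shut fingers. The wrist camera then measured its yaw at 179.9°, so the cut-out faces the robot.
- **Stacking:** I gripped the empty crate by one long rim and lowered it. Resistance rose to about 10 N at the clips and then dropped away as they passed. The crate then met firm support at the seated height, 69 mm above the lower crate's origin.
- **Pressing down:** A 20 N press on the rim and a 39 N press on its floor moved it no further.
- **Last checks:** After I let go, the wrist-camera overlays matched the seated, level pose to within about 2 mm on both sides. The -y clip appears to sit over its foot. I could not read the clips directly; that both snapped rests on the height, the forces and these views.
- **Disagreements:** The top camera put the empty crate about 2 mm off from the wrist camera before pickup, so I used the wrist value. The two cameras agreed on the packed crate.
- **Bystanders and pots:** The moves kept clear of the bystanders, and those in view showed no movement. I saw no sign of contact with the pots.

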